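# Uncover and restock the oil-tin lane, oldest first

### The arm

A 6-joint arm with a two-finger parallel gripper is mounted at the origin on the work surface. World frame = base frame: x ahead of the robot, y to its left, z up, the work surface at z = 0. Lengths are in mm, angles in rad, forces in N, time in s.
With the tool pointing down it reaches from about 300 to 775 mm from the base axis. Payload 14.6 kg.
Tool frame: the origin (TCP) lies midway between the tips of the shut fingers; the grasp point (between the pads) lies 19 mm behind it (grip_depth is the distance from the TCP to the grasp point, in mm); z points along the fingers, x is the direction in which the jaws open and shut, and the axes are right-handed (so a half turn about z gives the same grasp; the last joint's range is limited). The gripper opens to 85 mm and grips with 20 to 120 N. Pads are 22 mm wide; open, the fingers measure 114 mm over their backs; the gripper's body (76 mm by 85 mm) begins 54 mm behind the grasp point. The pads swing forward as they close: fully open they stand 13 mm farther back than shut.
Start: joints at [1.107, 0.3, 1.521, -0, 1.321, -0.067], TCP at [212.554, 507.257, 231.281] pointing down, gripper open.
Joint ranges: [-3.03, 3.03], [-0.79, 2.21], [0.23, 2.52], [-1.04, 4.18], [0, 3.07], [-2.55, 2.55]. Speed limits (rad/s): [2.22, 2.22, 2.57, 3.14, 3.14, 3.14].

### API

Orientations are given as a rotation vector (axis times angle).
In Python, from plant import state, camera, camera_params, finish_job, grip_depth gives the robot as it stands. The module is installed in compiled form; this text tells all that it offers.
- The arm moves only by the tool jog_arm, never from a script. Its arguments are lists of equal length, an entry for each row: "angular": the turn, a rotation vector about the world's x, y, z in units of 6 degrees (1.0 is 6 degrees), a list of three; "delta_pos": the shift along the world's x, y, z in units of 25 mm (1.0 is 25 mm), a list of three; "hand": the closure, from -1 (fully open) to 1 (shut), so that 0 is half open. In form: {"angular": [[ax, ay, az], ...], "delta_pos": [[tx, ty, tz], ...], "hand": [hand, ...]}. A call has 1 to 20 rows; each row shifts and turns the commanded pose from where the row before left it; what a row does not reach is not made up. A row lasts 1/10 s, in which the tool goes at most 50 mm and 8.59 degrees, less where a joint would pass 70% of its speed; a pose out of reach is approached as far as the arm can. A call is refused whole if a number of a shift passes 1 or a number of a turn 1, either way. A call with a gripper value outside its range is refused whole. The fingers move at their own pace and stop on an object; "force" is the grip in N (left out, the last holds). Time passes only in rows, so rows that do not move let the fingers close. It gives the time, the measured TCP pose, the force and the opening at its end, in the units of the state.
- state(): the state, without advancing time (a new reading comes with each control period).
- camera(name): name is "side" or "top" or "wrist"; returns (picture, depth): 384x512x3 uint8, red, green, blue; 384x512 float32, mm along the optical axis (not along the pixel's ray), 0 where there is no reading.
- camera_params(name): a dict with "fx", "fy", "cx", "cy" (pixels), "extrinsics" (4x4, takes a point from camera to world coordinates). Camera axes: x right, y up, looking along -z (the intrinsics and any distortion apply to the point x, -y, -z); pixel columns grow to the right and rows downward; lengths in mm; the calibration is good to about 2 mm. The wrist camera is an equidistant fisheye: a pixel r from the principal point sees the ray r / f radians off the axis. A picture is of the moment at which its call begins: read the wrist's pose just before it. camera_params takes no time and is no camera call; for the wrist camera it gives the pose at the moment of the call.
- finish_job(): hands the job in, once; it reports no verdict.
The state is a dict: "time": time; "joints": joint angles; "joint_vel": joint speeds; "effort": joint torques, N m; "tool_pos": TCP position; "tcp_rot": TCP orientation; "force": force on the tool from outside, world axes, zero at the start; "ft_torque": the same for the moment, N m; "grip_width": finger opening in mm.
Only numpy, scipy, OpenCV 4.12 (cv2) and the standard library are available. Lean on these libraries where they do the work, as an engineer would, in place of code of your own. Each camera call takes 0.05 s, during which the arm holds its last target.

### The job

Draw the ridged metal cover out of its grooves through the yellow front end of the tin lane, keeping it level so that it does not bind, and hang it over the middle of the bar of the blue rail like a saddle, one sloping side each side of the bar and its ridge along the bar. Then bring the old yellow tins that stand in the lane right up to the yellow front stop, one behind the other with no gap, and only after that stand all the new green tins upright behind them in the same line between the white kerbs. Leave the jar, the wrench and the carton where they are, and leave the cover hanging.

Things in the scene. Friction and masses are not known exactly. Their poses are not given: they have to be found in the camera images.
- lane: fixed grey trough, 276 mm long (x), 156 wide, 65.5 high. Origin: centre of its underside. x runs from the front (yellow stop, -x) to the back wall, z up. Floor top at z = 8 mm; inside from x = -132 to +132 mm. Two white kerbs (y = 30 to 34 mm each side, tops at z = 28 mm) run along the floor; tins stand in one line between them, tops 26 mm above the kerbs. Side walls' inner faces at y = +-72 mm.
- lane_stop (a point): foot of the yellow front stop's inner face, on the lane's floor, at x = -132 mm in the lane's frame. The stop rises 32 mm above the floor (40 mm above the table). A tin touching the stop has its centre 20 mm behind this point. Same axes as the lane.
- lane_groove (a point): front mouth of the cover's channel, mid-width, at x = -138 mm, z = 55 mm in the lane's frame. A groove runs along each side wall: ledge top at z = 55 mm, reaching in to y = +-58 mm; overhanging lip from z = 61.5 to 65.5 mm, reaching in to y = +-60 mm. Open at the front, shut at the back: the cover leaves only towards the lane's -x, and cannot be lifted out. Same axes as the lane.
- cover_grip (a point): the black handle on the cover, 50 mm long (x), 14 thick (y), where to hold it: mid-length of the cover, 22 mm above the ridge; the handle's top is 17 mm higher. x along the ridge (along the lane's x at the start), z up. At the start 0 to 30 mm towards the front from over the lane's origin, 125 mm above the table; clear of the lane at x < -270 mm in its frame. Hanging, it is 37 mm above the bar's axis.
- cover_base (a point): middle of the cover, level with its flanges' undersides, 70 mm below the grip point. Loose aluminium sheet, 260 mm long (x), 140 wide (y), 0.3 kg: flat flanges 4 mm thick (y 56 to 70 mm each side) in the lane's grooves, with 2 mm play each side and 2.5 mm up and down; between them a gable 4 mm thick, rising at 36.5 degrees to a ridge along x, 48 mm above this point.
- rail: the fixed rail stand, blue posts and a horizontal steel bar. Origin on the table below the middle of the bar; x runs along the bar, z up. The posts (16 mm by 20 mm) stand at x = +-192 mm and do not rise above the bar's axis; their feet are 110 mm wide.
- rail_mid (a point): middle of the bar, on its axis, 140 mm above the table. The bar is 18 mm in diameter and 400 mm long, along x.
- old1_mid (a point): a yellow tin with a white band, 40 mm in diameter, 46 mm tall, 0.12 kg; old stock, standing in the lane under the cover, between the kerbs, away from the front; may be absent (None). The point is the tin's centre, half-way up (23 mm above its foot); z points up when it stands.
- old2_mid (a point): a yellow tin with a white band, 40 mm in diameter, 46 mm tall, 0.12 kg; old stock, standing in the lane under the cover, between the kerbs, away from the front; may be absent (None). The point is the tin's centre, half-way up (23 mm above its foot); z points up when it stands.
- new1_mid (a point): a green tin with a white band, 40 mm in diameter, 46 mm tall, 0.12 kg; new stock, standing on the table between the robot and the lane; may be absent (None). The point is the tin's centre, half-way up (23 mm above its foot); z points up when it stands.
- new2_mid (a point): a green tin with a white band, 40 mm in diameter, 46 mm tall, 0.12 kg; new stock, standing on the table between the robot and the lane; may be absent (None). The point is the tin's centre, half-way up (23 mm above its foot); z points up when it stands.
- new3_mid (a point): a green tin with a white band, 40 mm in diameter, 46 mm tall, 0.12 kg; new stock, standing on the table between the robot and the lane; may be absent (None). The point is the tin's centre, half-way up (23 mm above its foot); z points up when it stands.
- new4_mid (a point): a green tin with a white band, 40 mm in diameter, 46 mm tall, 0.12 kg; new stock, standing on the table between the robot and the lane; may be absent (None). The point is the tin's centre, half-way up (23 mm above its foot); z points up when it stands.
- jar: bystander: a jar 64 mm across, 90 mm tall, on the table to the left; origin under its middle. Leave alone.
- wrench: bystander: a wrench 140 mm long lying on the table at the far side; origin under its middle. Leave alone.
- carton: bystander: a cardboard carton 80 x 100 x 60 mm at the left; origin under its middle. Leave alone.
Not all that is in view belongs to the job. What is shaped like the part that bears old2_mid but pink or red is not meant.

How it is judged:
By the outcome, as a careful person would: the job done as asked, in the order asked, and still so for the second after the job is handed in, with the robot touching nothing.
Of old1, old2 only 1 to 2 are there at a start; the rules pass over those that are not, and their reading is None.
Of new1, new2, new3, new4 only 3 to 4 are there at a start; the rules pass over those that are not, and their reading is None.
At some moment in a run one of new1, new2, new3, new4 may be knocked a few centimetres aside while the robot is not near it.
Once in a run the grip may slacken for a moment while it holds something.
It also fails if it takes over 210 s, if anything falls off the work surface, if the arm or the gripper's body presses on something with over 40 N, if the wrist force passes 120 N, or if a joint passes its speed limit or range.

## Working session

There is one attempt and no reset: what is moved stays moved. The work goes in short steps, Python scripts to look and compute and a tool call to move; the robot and the scene stay as the last step left them, time stands still between calls to the robot, and variables do not carry over. Pictures are saved under pics/ and viewed, and the job is handed in when it is done.

Besides the shell and the picture viewer there is one more tool, called after ">>>" by a JSON object that holds its "fn" and its "kwargs", one argument or row to a line. jog_arm: Moves the arm, as the interface text tells. Its arguments: {"type":"object","properties":{"angular":{"type":"array","items":{"type":"array","items":{"type":"number"}}},"delta_pos":{"type":"array","items":{"type":"array","items":{"type":"number"}}},"hand":{"type":"array","items":{"type":"number"}},"force":{"type":"number"}},"required":["angular","delta_pos","hand"]}

```bash
mkdir -p pics
python3 - <<'E'
from plant import *
import cv2, numpy as np
print(state()); print(grip_depth)
for n in ["side","top","wrist"]:
    p=camera_params(n); print(n,{k:(np.round(v,3).tolist() if k=='extrinsics' else v) for k,v in p.items()})
    im,d=camera(n); cv2.imwrite(f"pics/{n}0.png",im[:,:,::-1]); np.savez(f"{n}0.npz",im=im,d=d,E=p['extrinsics'])
E
```

```text
{'time': 0.0, 'joints': array([ 1.10740084e+00,  3.00489925e-01,  1.52162734e+00, -3.74885297e-05,
        1.32064141e+00, -6.66338539e-02]), 'joint_vel': array([ 0.00038892, -0.00031855, -0.00017675, -0.00089693,  0.00111862,
        0.00156552]), 'effort': array([-5.93713448e-04, -5.43504167e+01, -3.61782789e+01, -1.64131143e-04,
        4.06164370e-03,  1.55759523e-05]), 'tool_pos': array([212.46009869, 507.0496507 , 230.69140421]), 'tcp_rot': array([ 2.61516141e+00,  1.73973917e+00, -1.56047238e-03]), 'force': array([-0.49049035,  0.43140788,  0.07715253]), 'ft_torque': array([-0.00344494,  0.08648568, -0.02495922]), 'grip_width': 85.27815549042009}
18.700000000000003
side {'fx': 375.0267520738825, 'fy': 375.0267520738825, 'cx': 258.4178687438487, 'cy': 188.31983049689535, 'extrinsics': [[-0.99, 0.11, -0.092, 510.916], [-0.143, -0.786, 0.602, 636.104], [-0.006, 0.608, 0.794, 869.316], [0.0, 0.0, 0.0, 1.0]]}
top {'fx': 444.3609579297803, 'fy': 444.3609579297803, 'cx': 257.946883682007, 'cy': 198.700686140898, 'extrinsics': [[0.028, 0.998, -0.061, 521.398], [-1.0, 0.028, -0.014, 46.759], [-0.012, 0.061, 0.998, 1295.002], [0.0, 0.0, 0.0, 1.0]]}
wrist {'fx': 297.3186396354542, 'fy': 297.3186396354542, 'cx': 258.00343995810067, 'cy': 190.68357874554644, 'extrinsics': [[0.387, -0.882, -0.269, 144.221], [0.922, 0.37, 0.114, 537.09], [-0.001, -0.292, 0.956, 373.197], [0.0, 0.0, 0.0, 1.0]]}
```

View pics/top0.png

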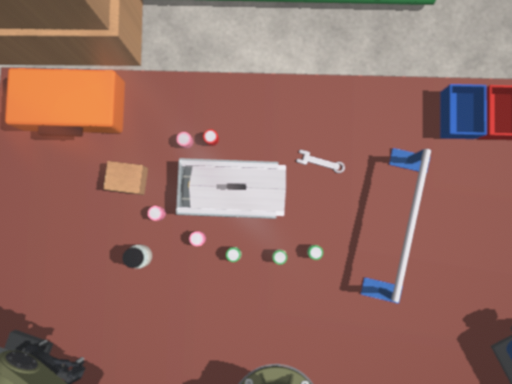

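View pics/side0.png

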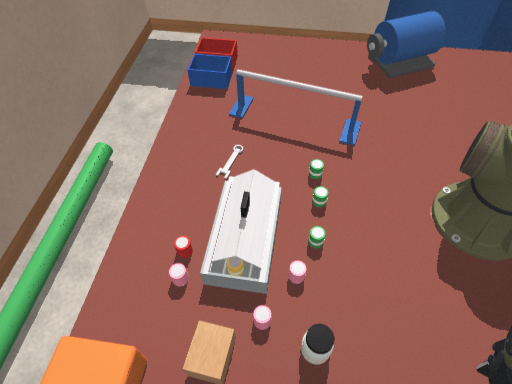

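View pics/wrist0.png

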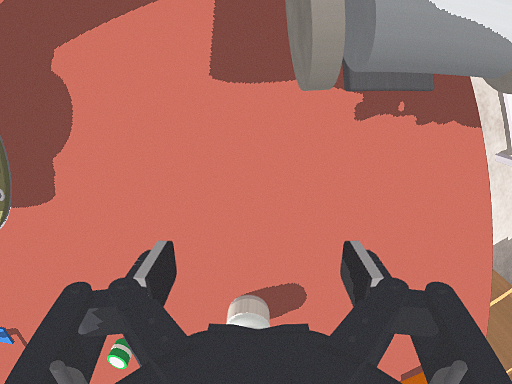

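```bash
cat > h.py <<'E'
import numpy as np, cv2
def pts(n,im,d,P):
    v,u=np.mgrid[0:384,0:512]
    x=(u-P['cx'])/P['fx']*d; y=-(v-P['cy'])/P['fy']*d
    p=np.stack([x,y,-d,np.ones_like(d)],-1)@P['extrinsics'].T
    return p[...,:3]
def shot(n,name=None):
    from plant import camera,camera_params
    P=camera_params(n); im,d=camera(n)
    if name: cv2.imwrite(f"pics/{name}.png",im[:,:,::-1])
    return im,d,P
def ray(P,u,v,z):
    E=P['extrinsics']; r=E[:3,:3]@np.array([(u-P['cx'])/P['fx'],-(v-P['cy'])/P['fy'],-1]); o=E[:3,3]
    return o+r*(z-o[2])/r[2]
E
python3 - <<'E'
from h import *
from plant import camera_params
a=np.load('top0.npz'); im=a['im'];P=camera_params('top');W=pts('top',im,a['d'],P)
cv2.imwrite('pics/topz.png',cv2.resize(im[140:310,140:440],None,fx=2.6,fy=2.6,interpolation=cv2.INTER_CUBIC)[:,:,::-1])
s=np.load('side0.npz');cv2.imwrite('pics/sidez.png',cv2.resize(s['im'][150:340,150:350],None,fx=3,fy=3,interpolation=cv2.INTER_CUBIC)[:,:,::-1])
for u,v in [(183,165),(230,162),(236,187),(205,187),(280,163),(285,180),(285,215),(180,185),(280,210),(428,152),(413,225),(398,299),(60,250)]:
    print(u,v,im[v,u],W[v,u].round())
E
```

```text
183 165 [199 195 201] [685. 276.  62.]
230 162 [213 213 217] [696. 144.  70.]
236 187 [92 87 89] [620. 121. 143.]
205 187 [216 213 217] [621. 207. 105.]
280 163 [154  99  91] [707.   3.   1.]
285 180 [196 176 178] [657. -13.   2.]
285 215 [158 104  97] [555. -15.  -0.]
180 185 [135 142 143] [629. 283.  57.]
280 210 [226 223 226] [567.   2.  63.]
428 152 [229 227 230] [ 725. -375.  147.]
413 225 [231 228 231] [ 535. -337.  147.]
398 299 [213 213 222] [ 346. -300.  148.]
60 250 [146  89  81] [434. 639.  -4.]
```

View pics/topz.png

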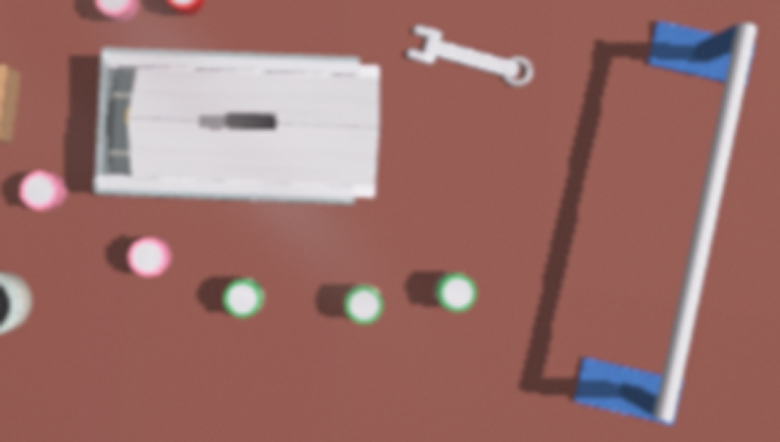

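View pics/sidez.png

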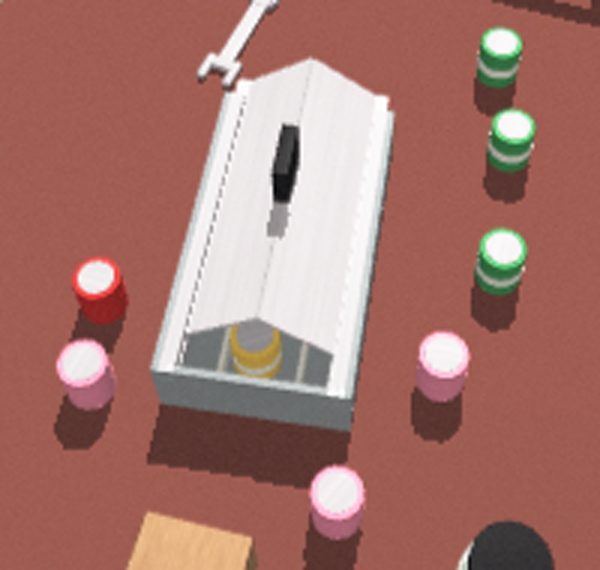

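```bash
cat > meas.py <<'E'
from h import *
from plant import camera_params
def bar(W):
    m=(W[...,2]>138)&(W[...,2]<160)&(W[...,1]<-270)&(W[...,1]>-400)&(W[...,0]>320)&(W[...,0]<760)
    q=W[m]; c=q.mean(0); u,s,vt=np.linalg.svd(q-c); return q,c,vt[0]
E
python3 - <<'E'
from meas import *
P=camera_params('top')
a=np.load('top0.npz'); im=a['im'];W=pts('top',im,a['d'],P)
q,c,v=bar(W); print('bar',len(q),c,v, np.degrees(np.arctan2(v[1],v[0])))
t=(q-c)@v; print('ends',c+v*t.min(),c+v*t.max(), t.max()-t.min(),'mid',c+v*(t.min()+t.max())/2)
m=(W[...,0]>520)&(W[...,0]<720)&(W[...,1]>-40)&(W[...,1]<310)
def rect(lo,hi):
    k=m&(W[...,2]>lo)&(W[...,2]<hi)
    r=cv2.minAreaRect(W[k][:,:2].astype(np.float32)); print(lo,hi,k.sum(),r); print(cv2.boxPoints(r).round(1).tolist())
rect(55,75); rect(63,75); rect(75,112); rect(120,150)
k=m&(W[...,2]>120); print('handle',W[k].mean(0), W[k].min(0),W[k].max(0))
k=m&(W[...,2]>98)&(W[...,2]<112); q=W[k]; 
r=cv2.fitLine(q[:,:2].astype(np.float32),cv2.DIST_HUBER,0,.01,.01).ravel(); print('ridge',r,np.degrees(np.arctan2(r[0],-r[1])))
# side view
P=camera_params('side'); a=np.load('side0.npz'); Ws=pts('side',a['im'],a['d'],P)
q,c,v=bar(Ws); t=(q-c)@v; print('side bar',c,v,'ends',c+v*t.min(),c+v*t.max())
k=(Ws[...,2]>120)&(Ws[...,0]>560)&(Ws[...,0]<680)&(Ws[...,1]>60)&(Ws[...,1]<200); print('side handle',Ws[k].mean(0),Ws[k].min(0),Ws[k].max(0))
for nm,im,X in (('top',np.load('top0.npz')['im'],W),('side',a['im'],Ws)):
    h=cv2.cvtColor(im,cv2.COLOR_RGB2HSV); g=cv2.inRange(h,(45,90,40),(85,255,255))
    n,l,st,ce=cv2.connectedComponentsWithStats(g)
    for i in range(1,n):
        if st[i,4]>15:
            u,v_=ce[i].astype(int); print(nm,'green',st[i].tolist(),ce[i].round(1),X[v_,u].round(1))
E
```

```text
bar 1138 [ 534.67599411 -329.67521994  147.86220683] [-9.79721980e-01  2.00361162e-01 -4.97146342e-04] 168.441918955703
ends [ 732.90736293 -370.21515702  147.96279659] [ 341.17800703 -290.10329816  147.76401896] 399.83726404745516 mid [ 537.04268498 -330.15922759  147.86340778]
55 75 2891 ((625.1104736328125, 141.35110473632812), (297.6658020019531, 156.660888671875), 89.37556457519531)
[[545.2000122070312, -6.599999904632568], [701.7999877929688, -8.300000190734863], [705.0999755859375, 289.29998779296875], [548.4000244140625, 291.0]]
63 75 2377 ((625.1221313476562, 141.40916442871094), (297.5315246582031, 156.44293212890625), 89.3001480102539)
[[545.0999755859375, -6.400000095367432], [701.5, -8.300000190734863], [705.2000122070312, 289.20001220703125], [548.7000122070312, 291.1000061035156]]
75 112 2537 ((622.3038940429688, 122.5890884399414), (260.40234375, 93.30661010742188), 89.25926971435547)
[[574.0, -7.0], [667.2999877929688, -8.199999809265137], [670.5999755859375, 252.1999969482422], [577.2999877929688, 253.39999389648438]]
120 150 119 ((624.5564575195312, 122.23286437988
[... 602 characters left out ...]
428  146.39434878]
side handle [621.31936051 128.34256385 139.27827962] [615.22365717  98.8246386  120.89262275] [629.84494275 149.12728213 147.54549145]
top green [254, 0, 181, 4, 465] [364.4   1. ] [1552.8 -381.7 -668.8]
side green [0, 143, 112, 226, 5025] [ 49.3 249.6] [1571.5  -31.6 -634.2]
side green [310, 160, 14, 13, 79] [315.8 168.3] [455.2 -82.4  47.3]
side green [309, 173, 13, 6, 34] [314.3 176.4] [454.3 -79.8  14.3]
side green [314, 187, 14, 15, 83] [319.6 195.8] [439.4  12.5  46.8]
side green [313, 201, 13, 6, 29] [318.3 204.5] [438.1  21.   16.4]
side green [310, 228, 16, 15, 94] [316.5 237. ] [441.2 143.4  48.7]
side green [309, 242, 14, 6, 30] [314.5 245.4] [442.2 151.7  17.2]
```

>>> {"fn": "jog_arm", "kwargs": {
  "angular": [
    [0,0,-0.567],
    [0,0,-0.567],
    [0,0,-0.567],
    [0,0,-0.567],
    [0,0,-0.567],
    [0,0,-0.567],
    [0,0,-0.567],
    [0,0,-0.567],
    [0,0,-0.567],
    [0,0,-0.567],
    [0,0,-0.567],
    [0,0,-0.567],
    [0,0,-0.567],
    [0,0,-0.567],
    [0,0,-0.567],
    [0,0,-0.567],
    [0,0,-0.567],
    [0,0,-0.567],
    [0,0,-0.567],
    [0,0,-0.567]
  ],
  "delta_pos": [
    [0.822,-0.768,0],
    [0.822,-0.768,0],
    [0.822,-0.768,0],
    [0.822,-0.768,0],
    [0.822,-0.768,0],
    [0.822,-0.768,0],
    [0.822,-0.768,0],
    [0.822,-0.768,0],
    [0.822,-0.768,0],
    [0.822,-0.768,0],
    [0.822,-0.768,0],
    [0.822,-0.768,0],
    [0.822,-0.768,0],
    [0.822,-0.768,0],
    [0.822,-0.768,0],
    [0.822,-0.768,0],
    [0.822,-0.768,0],
    [0.822,-0.768,0],
    [0.822,-0.768,0],
    [0.822,-0.768,0]
  ],
  "hand": [-1,-1,-1,-1,-1,-1,-1,-1,-1,-1,-1,-1,-1,-1,-1,-1,-1,-1,-1,-1]
}}

```text
time: 2.15
tool_pos: [624.2, 122.4, 230.9]
tcp_rot: [3.141, -0.025, -0.001]
force: [0.3, 0.3, 0.7]
grip_width: 85.5
```

>>> {"fn": "jog_arm", "kwargs": {
  "angular": [
    [0,0,0],
    [0,0,0]
  ],
  "delta_pos": [
    [0,0,0],
    [0,0,0]
  ],
  "hand": [-1,-1]
}}

```text
time: 2.35
tool_pos: [623.4, 123.1, 230.7]
tcp_rot: [-3.141, 0.021, 0.002]
force: [0.2, -0.0, 0.6]
grip_width: 85.5
```

```bash
cat >> h.py <<'E'
def fe(P,W):  # fisheye project
    E=np.linalg.inv(P['extrinsics']); c=E[:3,:3]@np.asarray(W)+E[:3,3]
    x,y,z=c[0],-c[1],-c[2]; r=np.hypot(x,y); th=np.arctan2(r,z); return P['cx']+P['fx']*th*x/r, P['cy']+P['fy']*th*y/r
def feray(P,u,v):
    a,b=(u-P['cx'])/P['fx'],(v-P['cy'])/P['fy']; th=np.hypot(a,b); s=np.sin(th)/th
    d=np.array([a*s,-b*s,-np.cos(th)]); return P['extrinsics'][:3,3],P['extrinsics'][:3,:3]@d
def feplane(P,u,v,z):
    o,d=feray(P,u,v); return o+d*(z-o[2])/d[2]
def yaw(rv):
    R=cv2.Rodrigues(np.asarray(rv,float))[0]; return np.degrees(np.arctan2(R[1,0],R[0,0])),R[:,2]
E
python3 - <<'E'
from h import *
from plant import state
s=state();print(s['tool_pos'],yaw(s['tcp_rot']),s['joints'],s['time'])
im,d,P=shot('wrist','w1'); print(fe(P,[624,123,142]),fe(P,[624,98,142]),fe(P,[624,148,142]))
E
```

```text
[623.43638441 123.07445312 230.65083417] (np.float64(-0.7805386484234322), array([-1.10744618e-03,  3.14731956e-05, -9.99999386e-01])) [1.37209167e-01 4.94666013e-01 1.25323132e+00 1.85519010e-04
 1.39478806e+00 1.50799561e-01] 2.35
(np.float64(258.40589603388645), np.float64(196.6276282280232)) (np.float64(258.80957913655567), np.float64(224.6852268187572)) (np.float64(257.9736027456765), np.float64(166.72549711909477))
```

View pics/w1.png

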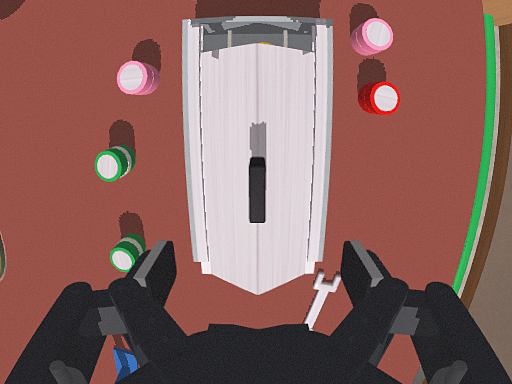

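>>> {"fn": "jog_arm", "kwargs": {
  "angular": [
    [0,0,0],
    [0,0,0],
    [0,0,0],
    [0,0,0],
    [0,0,0],
    [0,0,0],
    [0,0,0],
    [0,0,0],
    [0,0,0],
    [0,0,0]
  ],
  "delta_pos": [
    [0,0,-0.6],
    [0,0,-0.6],
    [0,0,-0.6],
    [0,0,-0.6],
    [0,0,-0.6],
    [0,0,-0.6],
    [0,0,-0.6],
    [0,0,-0.4],
    [0,0,-0.28],
    [0,0,0]
  ],
  "hand": [-1,-1,-1,-1,-1,-1,-1,-1,-1,-1]
}}

```text
time: 3.4
tool_pos: [623.3, 123.2, 108.3]
tcp_rot: [3.141, -0.021, -0.002]
force: [-0.1, -0.2, 0.2]
grip_width: 85.5
```

>>> {"fn": "jog_arm", "kwargs": {
  "angular": [
    [0,0,0],
    [0,0,0],
    [0,0,0],
    [0,0,0],
    [0,0,0],
    [0,0,0],
    [0,0,0],
    [0,0,0],
    [0,0,0],
    [0,0,0]
  ],
  "delta_pos": [
    [0,0,0],
    [0,0,0],
    [0,0,0],
    [0,0,0],
    [0,0,0],
    [0,0,0],
    [0,0,0],
    [0,0,0],
    [0,0,0],
    [0,0,0]
  ],
  "hand": [1,1,1,1,1,1,1,1,1,1],
  "force": 70
}}

```text
time: 4.4
tool_pos: [623.7, 123.3, 109.7]
tcp_rot: [-3.141, 0.021, -0.001]
force: [-0.1, -0.1, 5.2]
grip_width: 13.2
```

Run:
```python
from h import *
from plant import state
s=state();print(s['tool_pos'],yaw(s['tcp_rot']),s['force'],s['ft_torque'],s['grip_width'])
im,d,P=shot('side','s1'); cv2.imwrite('pics/s1z.png',cv2.resize(im[100:340,150:400],None,fx=2.4,fy=2.4)[:,:,::-1])
```

```text
[623.74903733 123.27065136 109.66802313] (np.float64(-0.7761725465468836), array([ 7.05203893e-04,  8.08548491e-05, -9.99999748e-01])) [-0.05609202 -0.14647625  5.23140793] [0.0296453  0.04411319 0.00166649] 13.221286301717328
```

View pics/s1z.png

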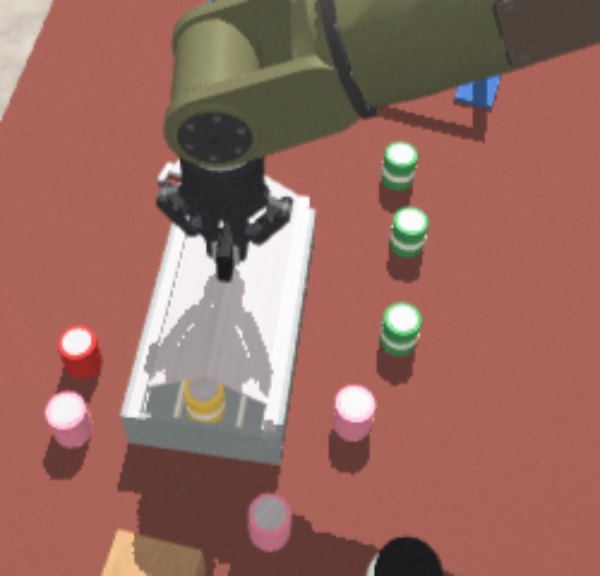

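>>> {"fn": "jog_arm", "kwargs": {
  "angular": [
    [0,0,0],
    [0,0,0],
    [0,0,0],
    [0,0,0]
  ],
  "delta_pos": [
    [0,0,0.05],
    [0,0,0],
    [0,0,0],
    [0,0,0]
  ],
  "hand": [1,1,1,1]
}}

```text
time: 4.85
tool_pos: [623.3, 123.2, 110.1]
tcp_rot: [3.141, -0.021, -0.001]
force: [-0.6, 0.4, -3.5]
grip_width: 13.3
```

>>> {"fn": "jog_arm", "kwargs": {
  "angular": [
    [0,0,0],
    [0,0,0],
    [0,0,0],
    [0,0,0],
    [0,0,0],
    [0,0,0],
    [0,0,0],
    [0,0,0],
    [0,0,0],
    [0,0,0]
  ],
  "delta_pos": [
    [0,-0.1,0.01],
    [-0.002,-0.2,0],
    [-0.002,-0.2,0],
    [-0.003,-0.25,0],
    [-0.003,-0.25,0],
    [-0.003,-0.25,0],
    [-0.003,-0.25,0],
    [-0.003,-0.25,0],
    [-0.003,-0.25,0],
    [0,0,0]
  ],
  "hand": [1,1,1,1,1,1,1,1,1,1]
}}

```text
time: 5.85
tool_pos: [623.0, 72.4, 110.8]
tcp_rot: [3.141, -0.022, 0.0]
force: [1.0, 0.3, -3.3]
grip_width: 13.1
```

Run:
```python
from h import *
from plant import state
s=state();print(s['tool_pos'],yaw(s['tcp_rot']),s['force'],s['ft_torque'],s['grip_width'])
```

```text
[623.03760709  72.42037044 110.78403805] (np.float64(-0.8165828288705904), array([-5.82451816e-07, -1.30495779e-04, -9.99999991e-01])) [ 1.01158295  0.3222786  -3.31852534] [ 0.00591927  0.01342239 -0.01184143] 13.10446560882115
```

>>> {"fn": "jog_arm", "kwargs": {
  "angular": [
    [0,0,0],
    [0,0,0],
    [0,0,0],
    [0,0,0],
    [0,0,0],
    [0,0,0],
    [0,0,0],
    [0,0,0],
    [0,0,0],
    [0,0,0]
  ],
  "delta_pos": [
    [-0.003,-0.25,0],
    [-0.005,-0.4,0],
    [-0.005,-0.4,0],
    [-0.005,-0.4,0],
    [-0.005,-0.4,0],
    [-0.005,-0.4,0],
    [-0.005,-0.4,0],
    [-0.005,-0.4,0],
    [-0.005,-0.4,0],
    [-0.003,-0.2,0]
  ],
  "hand": [1,1,1,1,1,1,1,1,1,1]
}}

```text
time: 6.85
tool_pos: [621.9, -19.1, 110.8]
tcp_rot: [3.141, -0.022, 0.0]
force: [0.4, 0.1, -4.7]
grip_width: 13.1
```

>>> {"fn": "jog_arm", "kwargs": {
  "angular": [
    [0,0,0],
    [0,0,0],
    [0,0,0],
    [0,0,0],
    [0,0,0],
    [0,0,0],
    [0,0,0],
    [0,0,0],
    [0,0,0],
    [0,0,0],
    [0,0,0],
    [0,0,0]
  ],
  "delta_pos": [
    [-0.003,-0.25,0],
    [-0.005,-0.4,0],
    [-0.005,-0.4,0],
    [-0.005,-0.4,0],
    [-0.005,-0.4,0],
    [-0.005,-0.4,0],
    [-0.005,-0.4,0],
    [-0.005,-0.4,0],
    [-0.005,-0.4,0],
    [-0.005,-0.4,0],
    [-0.005,-0.4,0],
    [0,0,0]
  ],
  "hand": [1,1,1,1,1,1,1,1,1,1,1,1]
}}

```text
time: 8.05
tool_pos: [620.5, -125.6, 110.8]
tcp_rot: [3.141, -0.023, 0.0]
force: [-0.2, 0.3, -4.4]
grip_width: 13.1
```

Run:
```python
from h import *
from plant import state
s=state();print(s['tool_pos'],yaw(s['tcp_rot']),s['force'],s['ft_torque'],s['grip_width'])
im,d,P=shot('side','s2');
```

```text
[ 620.45611896 -125.59535197  110.7518783 ] (np.float64(-0.842704875495918), array([ 4.77849187e-05, -1.84843218e-04, -9.99999982e-01])) [-0.19620478  0.25357298 -4.44362492] [-0.02336854 -0.01852973  0.02273652] 13.133177644956797
```

View pics/s2.png

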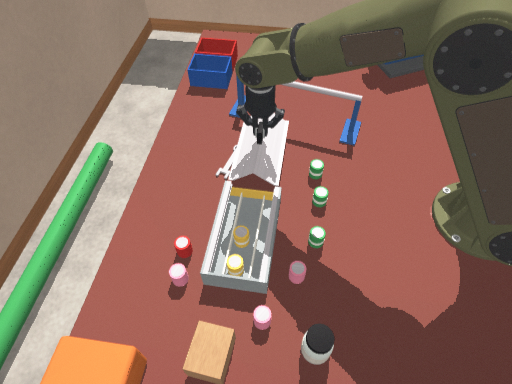

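>>> {"fn": "jog_arm", "kwargs": {
  "angular": [
    [0,0,0],
    [0,0,0],
    [0,0,0],
    [0,0,0],
    [0,0,0],
    [0,0,0],
    [0,0,0],
    [0,0,0],
    [0,0,0],
    [0,0,0],
    [0,0,0],
    [0,0,0]
  ],
  "delta_pos": [
    [0,0,0.3],
    [0,0,0.5],
    [0,0,0.5],
    [0,0,0.5],
    [0,0,0.5],
    [0,0,0.5],
    [0,0,0.5],
    [0,0,0.5],
    [0,0,0.5],
    [0,0,0.5],
    [0,0,0.4],
    [0,0,0]
  ],
  "hand": [1,1,1,1,1,1,1,1,1,1,1,1]
}}

```text
time: 9.3
tool_pos: [621.0, -124.4, 242.6]
tcp_rot: [3.141, -0.021, 0.004]
force: [0.5, 0.6, -2.8]
grip_width: 13.2
```

>>> {"fn": "jog_arm", "kwargs": {
  "angular": [
    [0,0,0.36],
    [0,0,0.66],
    [0,0,0.68],
    [0,0,0.68],
    [0,0,0.68],
    [0,0,0.68],
    [0,0,0.68],
    [0,0,0.68],
    [0,0,0.68],
    [0,0,0.68]
  ],
  "delta_pos": [
    [-0.1,-0.2,0],
    [-0.16,-0.4,0],
    [-0.17,-0.4,0],
    [-0.17,-0.4,0],
    [-0.17,-0.4,0],
    [-0.17,-0.4,0],
    [-0.17,-0.4,0],
    [-0.17,-0.4,0],
    [-0.17,-0.4,0],
    [-0.17,-0.4,0]
  ],
  "hand": [1,1,1,1,1,1,1,1,1,1]
}}

```text
time: 10.3
tool_pos: [579.7, -219.6, 240.1]
tcp_rot: [-2.968, -1.027, 0.001]
force: [0.8, 0.0, -3.5]
grip_width: 13.0
```

>>> {"fn": "jog_arm", "kwargs": {
  "angular": [
    [0,0,0.68],
    [0,0,0.68],
    [0,0,0.68],
    [0,0,0.68],
    [0,0,0.68],
    [0,0,0.68],
    [0,0,0.68],
    [0,0,0.68],
    [0,0,0.68],
    [0,0,0.4],
    [0,0,0.2],
    [0,0,0],
    [0,0,0]
  ],
  "delta_pos": [
    [-0.17,-0.4,0],
    [-0.17,-0.4,0],
    [-0.17,-0.4,0],
    [-0.17,-0.4,0],
    [-0.17,-0.4,0],
    [-0.17,-0.4,0],
    [-0.17,-0.4,0],
    [-0.17,-0.4,0],
    [-0.17,-0.4,0],
    [-0.16,-0.4,0],
    [-0.09,-0.27,0],
    [0,0,0],
    [0,0,0]
  ],
  "hand": [1,1,1,1,1,1,1,1,1,1,1,1,1]
}}

```text
time: 11.6
tool_pos: [535.5, -325.8, 240.3]
tcp_rot: [-2.437, -1.982, 0.0]
force: [0.5, -0.1, -4.5]
grip_width: 13.0
```

```bash
cat > st.py <<'E'
from h import *
from plant import state
s=state();print(s['time'],s['tool_pos'].round(1),yaw(s['tcp_rot']),s['force'].round(1),s['ft_torque'].round(2),s['grip_width'].round(1),s['joints'].round(2))
E
python3 - <<'E'
import st
from meas import *
im,d,P=shot('top','t3'); shot('side','s3')
W=pts('top',im,d,P)
k=(W[...,2]>175)&(W[...,2]<250)&(W[...,1]<-180)&(W[...,0]>330)&(W[...,0]<720)
E
```

```text
Traceback (most recent call last):
  File "st.py", line 3, in <module>
    s=state();print(s['time'],s['tool_pos'].round(1),yaw(s['tcp_rot']),s['force'].round(1),s['ft_torque'].round(2),s['grip_width'].round(1),s['joints'].round(2))
                                                                                                                   ^^^^^^^^^^^^^^^^^^^^^
AttributeError: 'float' object has no attribute 'round'
```

```bash
sed -i "s/s\['grip_width'\].round(1)/s['grip_width']/" st.py
python3 - <<'E'
import st
from meas import *
im,d,P=shot('top','t3'); shot('side','s3')
E
```

```text
11.6 [ 535.5 -325.8  240.3] (np.float64(78.25525448516863), array([-5.36506638e-04,  5.00236446e-04, -9.99999731e-01])) [ 0.5 -0.1 -4.5] [0.04 0.01 0.01] 13.005464126237978 [-0.6   0.47  1.27  0.    1.4  -1.97]
```

View pics/t3.png

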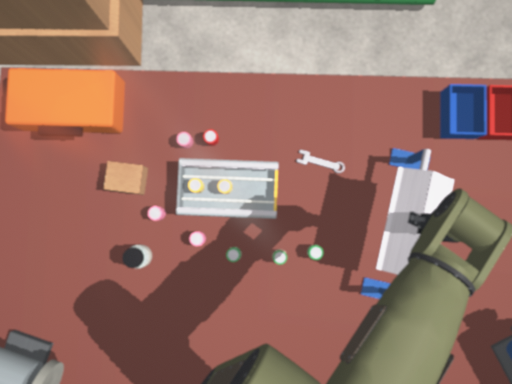

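View pics/s3.png

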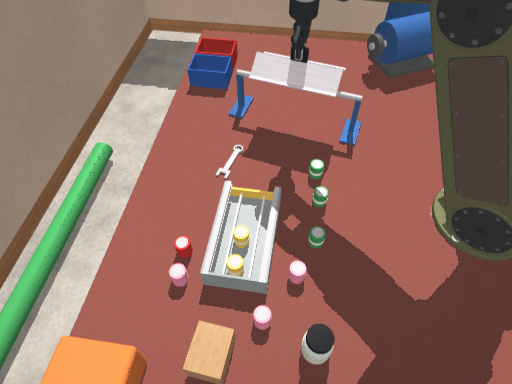

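>>> {"fn": "jog_arm", "kwargs": {
  "angular": [
    [0,0,0.03],
    [0,0,0],
    [0,0,0],
    [0,0,0],
    [0,0,0],
    [0,0,0],
    [0,0,0],
    [0,0,0],
    [0,0,0],
    [0,0,0],
    [0,0,0],
    [0,0,0]
  ],
  "delta_pos": [
    [0.036,-0.096,0],
    [0,0,-0.2],
    [0,0,-0.3],
    [0,0,-0.3],
    [0,0,-0.3],
    [0,0,-0.3],
    [0,0,-0.3],
    [0,0,-0.3],
    [0,0,-0.3],
    [0,0,-0.3],
    [0,0,-0.2],
    [0,0,0]
  ],
  "hand": [1,1,1,1,1,1,1,1,1,1,1,1]
}}

```text
time: 12.9
tool_pos: [536.2, -328.3, 169.9]
tcp_rot: [-2.432, -1.987, 0.001]
force: [-0.7, 0.5, -3.9]
grip_width: 13.2
```

>>> {"fn": "jog_arm", "kwargs": {
  "angular": [
    [0,0,0],
    [0,0,0],
    [0,0,0],
    [0,0,0]
  ],
  "delta_pos": [
    [0,0,-0.08],
    [0,0,-0.08],
    [0,0,-0.04],
    [0,0,0]
  ],
  "hand": [1,1,1,1]
}}

```text
time: 13.3
tool_pos: [536.5, -328.5, 165.9]
tcp_rot: [2.433, 1.987, 0.0]
force: [-0.4, -0.9, -3.4]
grip_width: 12.9
```

```bash
python3 st.py
```

```text
13.3 [ 536.5 -328.5  165.9] (np.float64(78.4810270175872), array([ 3.24338624e-04, -3.05913224e-04, -9.99999901e-01])) [-0.4 -0.9 -3.4] [-0.12 -0.05 -0.04] 12.915654920241765 [-0.61  0.53  1.35 -0.    1.26 -1.98]
```

>>> {"fn": "jog_arm", "kwargs": {
  "angular": [
    [0,0,0],
    [0,0,0],
    [0,0,0],
    [0,0,0],
    [0,0,0]
  ],
  "delta_pos": [
    [0,0,-0.04],
    [0,0,-0.04],
    [0,0,-0.04],
    [0,0,0],
    [0,0,0]
  ],
  "hand": [1,1,1,1,1]
}}

```text
time: 13.8
tool_pos: [536.9, -329.5, 165.1]
tcp_rot: [2.43, 1.984, 0.0]
force: [-2.8, -2.4, 11.9]
grip_width: 13.1
```

```bash
python3 st.py
```

```text
13.8 [ 536.9 -329.5  165.1] (np.float64(78.47262809789794), array([ 0.00292158, -0.00330403, -0.99999027])) [-2.8 -2.4 11.9] [-0.64  0.68 -0.01] 13.078100775594086 [-0.61  0.53  1.35 -0.    1.25 -1.98]
```

>>> {"fn": "jog_arm", "kwargs": {
  "angular": [
    [0,0,0],
    [0,0,0],
    [0,0,0],
    [0,0,0]
  ],
  "delta_pos": [
    [0,-0.02,0.05],
    [0,0,0],
    [0,0,0],
    [0,0,0]
  ],
  "hand": [1,1,1,1]
}}

```text
time: 14.2
tool_pos: [536.7, -329.5, 165.1]
tcp_rot: [2.431, 1.986, 0.0]
force: [-1.6, -3.7, 7.5]
grip_width: 13.2
```

Run:
```python
import st
from meas import *
im,d,P=shot('side','s4')
cv2.imwrite('pics/s4z.png',cv2.resize(im[30:150,210:390],None,fx=4,fy=4,interpolation=cv2.INTER_CUBIC)[:,:,::-1])
im,d,P=shot('top','t4')
cv2.imwrite('pics/t4z.png',cv2.resize(im[140:310,340:490],None,fx=3.5,fy=3.5,interpolation=cv2.INTER_CUBIC)[:,:,::-1])
```

```text
14.2 [ 536.7 -329.5  165.1] (np.float64(78.47552434512967), array([ 0.0015927 , -0.00175406, -0.99999719])) [-1.6 -3.7  7.5] [-0.59  0.32  0.02] 13.175590248230145 [-0.61  0.53  1.35 -0.    1.26 -1.98]
```

View pics/s4z.png

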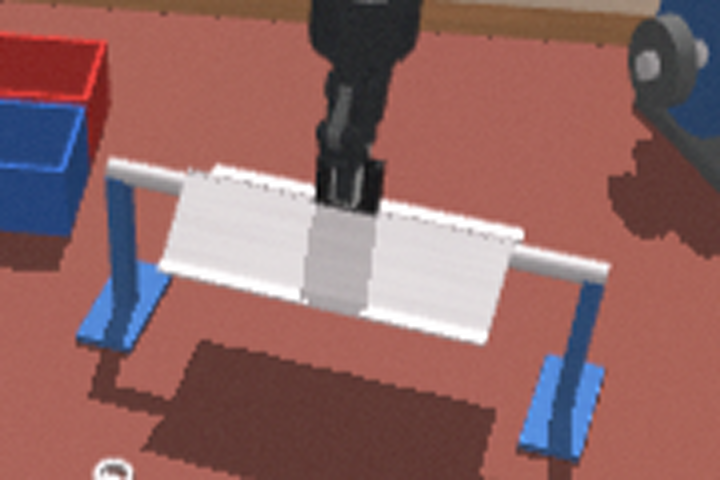

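View pics/t4z.png

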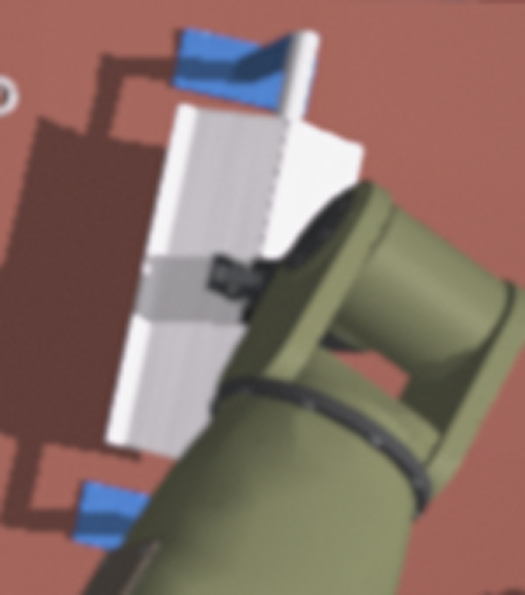

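Run:
```python
from meas import *
im,d,P=shot('side')
W=pts('side',im,d,P)
b=np.array([-.9797,.2004,0]); n=np.array([.2004,.9797,0]); c=np.array([536.4,-328.2,0])
k=(abs((W-c)@n)<110)&(abs((W-c)@b)<230)&(W[...,2]>85)&(W[...,2]<200)
t=(W-c)@b; l=(W-c)@n; z=W[...,2]
for s in (-125,-100,-60,60,100,125):
    m=k&(abs(t-s)<4)
    i=np.argsort(l[m])[::5]; print(s,np.c_[l[m][i],z[m][i]].round(0).astype(int).tolist())
m=k&(l>20)&(l<50); print('t range on slope',t[m].min(),t[m].max())
m=k&(abs(l)<12); print('bar t range',t[m].min(),t[m].max())
m=k&(z>153)&(abs(t)<140); print('ridge t', t[m].min(),t[m].max())
```

```text
-125 [[-68, 116], [1, 158], [4, 157], [9, 153], [14, 152], [20, 146], [24, 144], [30, 139], [34, 133], [39, 129], [43, 124], [48, 127], [53, 119], [59, 116], [67, 114]]
-100 [[-73, 115], [-21, 145], [5, 151], [8, 159], [14, 144], [18, 146], [22, 138], [26, 136], [31, 134], [38, 131], [44, 131], [48, 119], [52, 121], [56, 118], [66, 117]]
-60 [[-69, 116], [-20, 146], [1, 155], [8, 153], [11, 148], [16, 144], [19, 140], [27, 137], [29, 133], [34, 130], [41, 135], [45, 120], [54, 119], [58, 118], [64, 116]]
60 [[-71, 116], [-61, 116], [1, 156], [6, 154], [12, 149], [15, 148], [22, 138], [25, 137], [30, 137], [35, 133], [40, 129], [45, 121], [50, 121], [54, 117], [61, 114], [70, 114]]
100 [[-69, 115], [-3, 156], [3, 153], [8, 149], [14, 143], [17, 144], [21, 140], [26, 137], [32, 132], [34, 132], [41, 128], [44, 120], [49, 121], [51, 117], [60, 116], [64, 116]]
125 [[-73, 114], [-61, 117], [-3, 157], [3, 160], [6, 153], [12, 152], [17, 147], [22, 139], [27, 140], [31, 132], [35, 135], [41, 127], [43, 122], [50, 121], [53, 121], [58, 115], [67, 119], [69, 112]]
t range on slope -131.54232855710936 128.71661658753686
bar t range -199.66822282876595 200.98880349555364
ridge t -130.60004467575953 128.63001355890015
```

>>> {"fn": "jog_arm", "kwargs": {
  "angular": [
    [0,0,0],
    [0,0,0],
    [0,0,0],
    [0,0,0],
    [0,0,0],
    [0,0,0],
    [0,0,0],
    [0,0,0]
  ],
  "delta_pos": [
    [0,0,0],
    [0,0,0],
    [0,0,0],
    [0,0,0],
    [0,0,0],
    [0,0,0],
    [0,0,0],
    [0,0,0]
  ],
  "hand": [0.6,0.3,0,-0.2,-0.2,-0.2,-0.2,-0.2]
}}

```text
time: 15.15
tool_pos: [536.4, -328.9, 164.0]
tcp_rot: [2.433, 1.987, 0.0]
force: [1.4, 0.3, 0.5]
grip_width: 51.3
```

>>> {"fn": "jog_arm", "kwargs": {
  "angular": [
    [0,0,0],
    [0,0,0],
    [0,0,0],
    [0,0,0],
    [0,0,0],
    [0,0,0],
    [0,0,0],
    [0,0,0],
    [0,0,0]
  ],
  "delta_pos": [
    [0,0,0.2],
    [0,0,0.4],
    [0,0,0.6],
    [0,0,0.8],
    [0,0,0.8],
    [0,0,0.8],
    [0,0,0.8],
    [0,0,0.4],
    [0,0,0]
  ],
  "hand": [-0.2,-0.2,-0.2,-0.2,-0.2,-0.2,-0.2,-0.2,-0.2]
}}

```text
time: 16.05
tool_pos: [536.7, -329.1, 286.1]
tcp_rot: [2.431, 1.985, 0.001]
force: [1.0, -0.3, -0.7]
grip_width: 51.5
```

```bash
cat > cov.py <<'E'
from meas import *
b=np.array([-.9797,.2004,0]); n=np.array([.2004,.9797,0]); c=np.array([536.4,-328.2,0])
def cov():
  for nm in ('side','top'):
    im,d,P=shot(nm); W=pts(nm,im,d,P)
    t=(W-c)@b; l=(W-c)@n; z=W[...,2]; k=(abs(l)<110)&(abs(t)<145)&(z>85)&(z<166)
    m=k&(l>15)&(l<50)
    A=np.c_[t[m],l[m],np.ones(m.sum())]; r=np.linalg.lstsq(A,z[m],rcond=None)[0]; print(nm,'+slope dz/dt,dz/dl,z0',r.round(4),m.sum(),'t',t[m].min().round(),t[m].max().round())
    m=k&(l<-15)&(l>-50)&(z>110)
    if m.sum()>30:
        A=np.c_[t[m],l[m],np.ones(m.sum())]; r=np.linalg.lstsq(A,z[m],rcond=None)[0]; print(nm,'-slope',r.round(4),m.sum())
    f=k&(abs(l)>56)&(abs(l)<68)&(z>95); print('flange z +:',z[f&(l>0)].mean(),' -:',z[f&(l<0)].mean())
E
python3 - <<'E'
import st
from cov import *
cov(); im,d,P=shot('side','s5')
cv2.imwrite('pics/s5z.png',cv2.resize(im[30:150,210:390],None,fx=4,fy=4,interpolation=cv2.INTER_CUBIC)[:,:,::-1])
E
```

```text
16.05 [ 536.7 -329.1  286.1] (np.float64(78.48609048596309), array([ 0.0026118 , -0.00181102, -0.99999495])) [ 1.  -0.3 -0.7] [ 0.06 -0.06  0.  ] 51.49631298882021 [-0.61  0.45  1.19  0.    1.5  -1.98]
side +slope dz/dt,dz/dl,z0 [-3.000000e-04 -8.907000e-01  1.554826e+02] 1284 t -132.0 129.0
side -slope [-2.100000e-03  6.022000e-01  1.588529e+02] 89
flange z +: 107.46966568588209  -: 121.11884090359372
top +slope dz/dt,dz/dl,z0 [-4.000000e-04 -8.965000e-01  1.550928e+02] 1679 t -134.0 126.0
top -slope [-1.100000e-03  6.019000e-01  1.586477e+02] 748
flange z +: 107.7865589408093  -: 121.63094019025448
```

View pics/s5z.png

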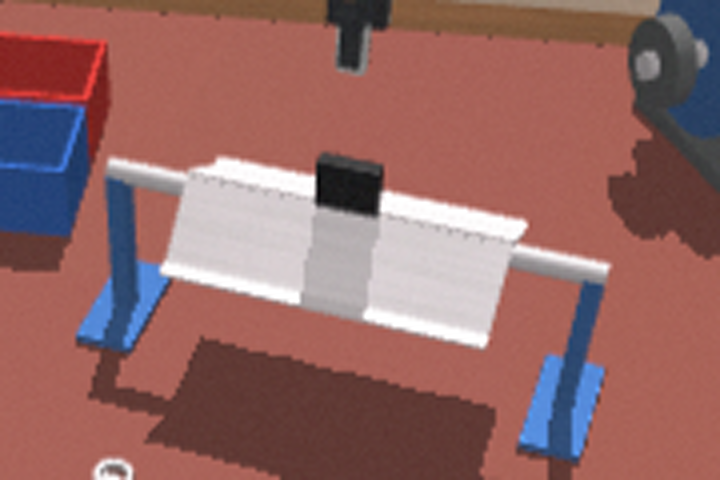

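>>> {"fn": "jog_arm", "kwargs": {
  "angular": [
    [0,0,0],
    [0,0,0],
    [0,0,0],
    [0,0,0],
    [0,0,0],
    [0,0,0],
    [0,0,0],
    [0,0,0],
    [0,0,0]
  ],
  "delta_pos": [
    [0,0,-0.6],
    [0,0,-0.8],
    [0,0,-0.8],
    [0,0,-0.8],
    [0,0,-0.8],
    [0,0,-0.6],
    [0,0,-0.3],
    [0,0,-0.14],
    [0,0,0]
  ],
  "hand": [-0.2,-0.2,-0.2,-0.2,-0.2,-0.2,-0.2,-0.2,-0.2]
}}

```text
time: 17.1
tool_pos: [536.5, -328.9, 163.1]
tcp_rot: [2.433, 1.987, -0.0]
force: [0.5, 0.5, 0.7]
grip_width: 51.2
```

>>> {"fn": "jog_arm", "kwargs": {
  "angular": [
    [0,0,0],
    [0,0,0],
    [0,0,0],
    [0,0,0],
    [0,0,0],
    [0,0,0],
    [0,0,0]
  ],
  "delta_pos": [
    [0,0,0],
    [0,0,0],
    [0,0,0],
    [0,0,0],
    [0,0,0],
    [0,0,0],
    [0,0,0]
  ],
  "hand": [0.2,0.5,1,1,1,1,1],
  "force": 40
}}

```text
time: 17.8
tool_pos: [536.5, -330.2, 164.3]
tcp_rot: [2.431, 1.985, -0.001]
force: [-0.9, -6.6, 4.3]
grip_width: 13.6
```

>>> {"fn": "jog_arm", "kwargs": {
  "angular": [
    [0,0,0],
    [0,0,0],
    [0,0,0],
    [0,0,0],
    [0,0,0]
  ],
  "delta_pos": [
    [0,0,0.16],
    [0,0,0.08],
    [-0.023,-0.114,0],
    [0,0,0],
    [0,0,0]
  ],
  "hand": [1,1,1,1,1]
}}

```text
time: 18.3
tool_pos: [535.7, -331.7, 168.7]
tcp_rot: [-2.433, -1.987, 0.0]
force: [-0.3, -0.5, -3.0]
grip_width: 13.5
```

Run:
```python
import st
from cov import *
cov()
```

```text
18.3 [ 535.7 -331.7  168.7] (np.float64(78.48108669308074), array([-4.80045614e-04,  3.50706774e-04, -9.99999823e-01])) [-0.3 -0.5 -3. ] [ 0.04  0.02 -0.07] 13.50653998552053 [-0.61  0.53  1.35  0.    1.27 -1.98]
side +slope dz/dt,dz/dl,z0 [ 1.600000e-03 -7.687000e-01  1.601476e+02] 1197 t -132.0 129.0
flange z +: 118.25510456563073  -: 120.0374042166772
top +slope dz/dt,dz/dl,z0 [ 8.000000e-04 -7.468000e-01  1.593332e+02] 1576 t -133.0 127.0
top -slope [1.00000e-04 7.19700e-01 1.64834e+02] 317
flange z +: 118.46909265933405  -: 120.52357315986316
```

>>> {"fn": "jog_arm", "kwargs": {
  "angular": [
    [0,0,0],
    [0,0,0],
    [0,0,0],
    [0,0,0],
    [0,0,0]
  ],
  "delta_pos": [
    [0,0,-0.06],
    [0,0,-0.06],
    [0,0,-0.04],
    [0,0,0],
    [0,0,0]
  ],
  "hand": [1,1,1,1,1]
}}

```text
time: 18.9
tool_pos: [535.8, -331.8, 165.0]
tcp_rot: [-2.433, -1.987, 0.0]
force: [0.5, 0.6, -3.1]
grip_width: 13.1
```

>>> {"fn": "jog_arm", "kwargs": {
  "angular": [
    [0,0,0],
    [0,0,0],
    [0,0,0]
  ],
  "delta_pos": [
    [0,0,-0.04],
    [0,0,-0.02],
    [0,0,0]
  ],
  "hand": [1,1,1]
}}

```text
time: 19.2
tool_pos: [535.9, -331.7, 163.8]
tcp_rot: [2.433, 1.987, 0.0]
force: [-1.3, 1.5, -0.1]
grip_width: 13.5
```

>>> {"fn": "jog_arm", "kwargs": {
  "angular": [
    [0,0,0],
    [0,0,0],
    [0,0,0]
  ],
  "delta_pos": [
    [0,0,-0.03],
    [0,0,0],
    [0,0,0]
  ],
  "hand": [1,1,1]
}}

```text
time: 19.5
tool_pos: [536.0, -331.7, 163.6]
tcp_rot: [2.432, 1.987, 0.001]
force: [-1.8, 2.6, 5.3]
grip_width: 13.3
```

```bash
python3 st.py
```

```text
19.5 [ 536.  -331.7  163.6] (np.float64(78.48792797337407), array([ 8.65901313e-04, -4.65869508e-04, -9.99999517e-01])) [-1.8  2.6  5.3] [ 0.52  0.42 -0.05] 13.300858236977936 [-0.61  0.54  1.35  0.    1.25 -1.98]
```

>>> {"fn": "jog_arm", "kwargs": {
  "angular": [
    [0,0,0],
    [0,0,0],
    [0,0,0]
  ],
  "delta_pos": [
    [0.008,0.04,0],
    [0,0,0],
    [0,0,0]
  ],
  "hand": [1,1,1]
}}

```text
time: 19.8
tool_pos: [536.1, -331.5, 163.6]
tcp_rot: [2.432, 1.986, -0.001]
force: [-3.1, -3.4, 5.7]
grip_width: 13.3
```

>>> {"fn": "jog_arm", "kwargs": {
  "angular": [
    [0,0,0],
    [0,0,0],
    [0,0,0]
  ],
  "delta_pos": [
    [0,0,-0.02],
    [0,0,0],
    [0,0,0]
  ],
  "hand": [1,1,1]
}}

```text
time: 20.1
tool_pos: [536.1, -331.5, 163.6]
tcp_rot: [2.432, 1.985, -0.0]
force: [-4.6, -1.9, 9.7]
grip_width: 12.8
```

>>> {"fn": "jog_arm", "kwargs": {
  "angular": [
    [0,0,0],
    [0,0,0],
    [0,0,0],
    [0,0,0],
    [0,0,0],
    [0,0,0],
    [0,0,0],
    [0,0,0],
    [0,0,0]
  ],
  "delta_pos": [
    [0,0,0.03],
    [0,0,0],
    [0,0,0],
    [0,0,0],
    [0,0,0],
    [0,0,0],
    [0,0,0],
    [0,0,0],
    [0,0,0]
  ],
  "hand": [1,0.8,0.6,0.4,0.2,0,-0.2,-0.2,-0.2],
  "force": 20
}}

```text
time: 21.0
tool_pos: [536.1, -330.7, 163.0]
tcp_rot: [-2.433, -1.987, -0.0]
force: [-0.2, 0.2, -0.1]
grip_width: 51.3
```

>>> {"fn": "jog_arm", "kwargs": {
  "angular": [
    [0,0,0],
    [0,0,0],
    [0,0,0],
    [0,0,0],
    [0,0,0],
    [0,0,0],
    [0,0,0],
    [0,0,0]
  ],
  "delta_pos": [
    [0,0,0.2],
    [0,0,0.4],
    [0,0,0.6],
    [0,0,0.8],
    [0,0,0.8],
    [0,0,0.8],
    [0,0,0.4],
    [0,0,0]
  ],
  "hand": [-0.2,-0.2,-0.2,-0.2,-0.2,-0.2,-0.2,-0.2]
}}

```text
time: 21.8
tool_pos: [536.4, -330.9, 265.2]
tcp_rot: [2.431, 1.985, 0.001]
force: [-0.1, -1.1, -1.1]
grip_width: 51.3
```

Run:
```python
import st
from cov import *
cov()
```

```text
21.8 [ 536.4 -330.9  265.2] (np.float64(78.48702403263768), array([ 0.00265402, -0.00182128, -0.99999482])) [-0.1 -1.1 -1.1] [-0.01 -0.03  0.02] 51.28564409268488 [-0.61  0.46  1.22  0.    1.45 -1.98]
side +slope dz/dt,dz/dl,z0 [-1.700000e-03 -7.652000e-01  1.551123e+02] 1199 t -132.0 129.0
flange z +: 112.9744940692922  -: 115.32416533057172
top +slope dz/dt,dz/dl,z0 [-8.000000e-04 -7.513000e-01  1.544184e+02] 1621 t -134.0 126.0
top -slope [-6.000000e-04  7.350000e-01  1.603234e+02] 628
flange z +: 112.84119572969462  -: 115.82140794939971
```

```bash
cat > tins.py <<'E'
from meas import *
def tins(tag):
    im,d,P=shot('top',tag); h=cv2.cvtColor(im,cv2.COLOR_RGB2HSV); W=pts('top',im,d,P)
    y=cv2.inRange(h,(18,90,90),(33,255,255)); g=cv2.inRange(h,(50,60,30),(90,255,255))
    w=cv2.inRange(h,(0,0,120),(180,60,255))
    for nm,mk in (('y',y),('g',g)):
        mk=mk.copy(); mk[:130]=0; mk[:,400:]=0; mk[290:]=0
        n,l,st,ce=cv2.connectedComponentsWithStats(cv2.dilate(mk,np.ones((3,3))))
        for i in range(1,n):
            x0,y0,ww,hh,a=st[i]
            if a<25: continue
            if 12<=ww<=30 and 12<=hh<=30:
                # top-face: points at the lid height
                z=W[y0:y0+hh,x0:x0+ww]; zr=(40,62)
                m=(z[...,2]>zr[0])&(z[...,2]<zr[1]); zt=np.median(z[m][:,2]) if m.any() else 0
                # white lid blob
                sub=w[y0:y0+hh,x0:x0+ww]&cv2.inRange(h,(0,0,0),(180,255,255))[y0:y0+hh,x0:x0+ww]
                c,r=cv2.minEnclosingCircle(np.argwhere((l[y0:y0+hh,x0:x0+ww]==i))[:,::-1].astype(np.float32))
                top=z[m&(z[...,2]>zt-6)]
                print(nm,st[i].tolist(),'lid z',zt.round(1),'mean lid xy',top[:,:2].mean(0).round(1),'ext',(top[:,:2].max(0)-top[:,:2].min(0)).round(0),len(top))
            else: print(nm,'other',st[i].tolist(),ce[i].round(1),W[int(ce[i][1]),int(ce[i][0])].round(1))
    return im,W,P
E
python3 - <<'E'
from tins import *
im,W,P=tins('t6')
m=(W[...,2]>61)&(W[...,2]<72)&(W[...,0]>520)&(W[...,0]<720)&(W[...,1]>0)&(W[...,1]<310)
print(cv2.minAreaRect(W[m][:,:2].astype(np.float32)))
for s in (0,1):
    q=W[m]; q=q[(q[:,0]>625) if s else (q[:,0]<625)]; q=q[(q[:,1]<270)]
    print(cv2.fitLine(q[:,:2].astype(np.float32),cv2.DIST_HUBER,0,.01,.01).ravel(),q[:,1].min(),q[:,1].max())
cv2.imwrite('pics/t6z.png',cv2.resize(im[140:290,140:340],None,fx=4,fy=4,interpolation=cv2.INTER_CUBIC)[:,:,::-1])
E
```

```text
y other [273, 169, 6, 43, 222] [275.4 189.7] [626.6  16.7  40.4]
y [187, 179, 18, 15, 148] lid z 55.3 mean lid xy [630.8 243.3] ext [34. 38.] 153
y [216, 180, 17, 14, 111] lid z 55.5 mean lid xy [630.6 160.7] ext [34. 37.] 152
g [307, 244, 17, 17, 169] lid z 47.7 mean lid xy [453.2 -98.8] ext [39. 40.] 163
g [225, 246, 17, 17, 159] lid z 47.6 mean lid xy [440.  130.9] ext [39. 37.] 157
g [272, 249, 16, 16, 106] lid z 47.8 mean lid xy [4.372e+02 4.000e-01] ext [36. 39.] 159
((625.3878173828125, 152.14706420898438), (276.07476806640625, 156.80010986328125), 89.33458709716797)
[1.1255698e-02 9.9993664e-01 5.5587830e+02 1.4068091e+02] 15.393912021153081 268.13797625452725
[9.9782040e-03 9.9995023e-01 6.9344653e+02 1.4011835e+02] 13.380276441183554 269.8952751063024
```

View pics/t6z.png

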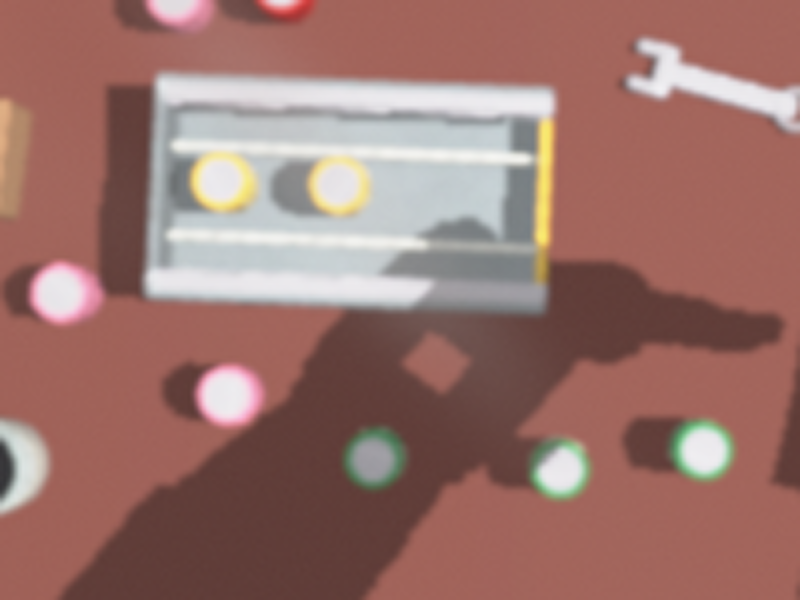

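>>> {"fn": "jog_arm", "kwargs": {
  "angular": [
    [0,0,0],
    [0,0,-0.66],
    [0,0,-0.66],
    [0,0,-0.66],
    [0,0,-0.66],
    [0,0,-0.66],
    [0,0,-0.66],
    [0,0,-0.66],
    [0,0,-0.66],
    [0,0,-0.66],
    [0,0,-0.66],
    [0,0,-0.66],
    [0,0,-0.66],
    [0,0,-0.66],
    [0,0,-0.66],
    [0,0,-0.66],
    [0,0,-0.66],
    [0,0,-0.66],
    [0,0,-0.66],
    [0,0,-0.66]
  ],
  "delta_pos": [
    [0.18,0.9,0],
    [0.18,0.94,0],
    [0.18,0.94,0],
    [0.18,0.94,0],
    [0.18,0.94,0],
    [0.18,0.94,-0.2],
    [0.18,0.94,-0.2],
    [0.18,0.94,-0.2],
    [0.18,0.94,-0.2],
    [0.18,0.94,-0.2],
    [0.18,0.94,-0.2],
    [0.18,0.94,-0.2],
    [0.18,0.94,-0.2],
    [0.18,0.94,-0.2],
    [0.18,0.94,-0.2],
    [0.18,0.94,-0.2],
    [0.18,0.94,-0.2],
    [0.18,0.94,-0.2],
    [0.18,0.94,-0.2],
    [0.18,0.94,-0.2]
  ],
  "hand": [-0.4,-0.4,-0.4,-0.4,-0.4,-0.4,-0.4,-0.4,-0.4,-0.4,-0.4,-0.4,-0.4,-0.4,-0.4,-0.4,-0.4,-0.4,-0.4,-0.4]
}}

```text
time: 23.95
tool_pos: [625.8, 139.2, 186.7]
tcp_rot: [3.14, 0.084, -0.003]
force: [-1.2, -0.7, 0.0]
grip_width: 59.9
```

>>> {"fn": "jog_arm", "kwargs": {
  "angular": [
    [0,0,-0.66],
    [0,0,0],
    [0,0,0]
  ],
  "delta_pos": [
    [0.18,0.86,-0.2],
    [0,0,0],
    [0,0,0]
  ],
  "hand": [-0.4,-0.4,-0.4]
}}

```text
time: 24.25
tool_pos: [630.2, 159.7, 182.0]
tcp_rot: [3.141, -0.017, -0.003]
force: [-0.4, 0.0, -0.1]
grip_width: 59.8
```

Run:
```python
import st
from h import *
im,d,P=shot('wrist','w7'); print(fe(P,[630.7,160.7,54]),fe(P,[630.7,243.3,54]),fe(P,[623.9,20.1,40]))
```

```text
24.25 [630.2 159.7 182. ] (np.float64(-0.6103536697124508), array([-1.61221339e-03, -4.53135730e-04, -9.99998598e-01])) [-0.4  0.  -0.1] [ 0.04 -0.01 -0.06] 59.830426573470035 [ 0.19  0.56  1.26 -0.    1.32  0.2 ]
(np.float64(258.4511875383445), np.float64(182.4944557560855)) (np.float64(257.44408681783773), np.float64(93.68683477534377)) (np.float64(253.94433131826008), np.float64(295.02044522871967))
```

View pics/w7.png

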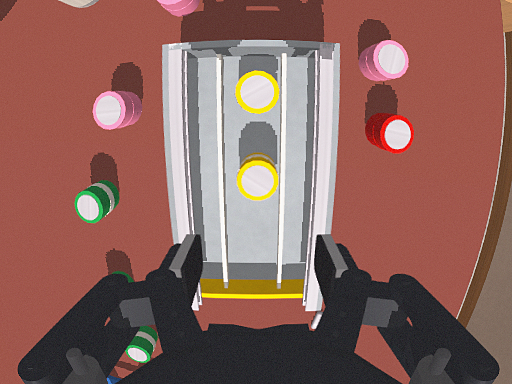

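>>> {"fn": "jog_arm", "kwargs": {
  "angular": [
    [0,0,0],
    [0,0,0],
    [0,0,0],
    [0,0,0],
    [0,0,0],
    [0,0,0],
    [0,0,0],
    [0,0,0],
    [0,0,0],
    [0,0,0],
    [0,0,0]
  ],
  "delta_pos": [
    [0,0.11,-0.6],
    [0,0,-0.8],
    [0,0,-0.8],
    [0,0,-0.8],
    [0,0,-0.8],
    [0,0,-0.8],
    [0,0,-0.6],
    [0,0,-0.4],
    [0,0,-0.36],
    [0,0,-0.2],
    [0,0,0]
  ],
  "hand": [-0.4,-0.4,-0.4,-0.4,-0.4,-0.4,-0.4,-0.4,-0.4,-0.4,-0.4]
}}

```text
time: 25.4
tool_pos: [630.5, 162.4, 28.7]
tcp_rot: [3.141, -0.02, -0.001]
force: [0.5, 0.2, -0.3]
grip_width: 60.2
```

>>> {"fn": "jog_arm", "kwargs": {
  "angular": [
    [0,0,0],
    [0,0,0],
    [0,0,0],
    [0,0,0],
    [0,0,0],
    [0,0,0]
  ],
  "delta_pos": [
    [0,0,0],
    [0,0,0],
    [0,0,0],
    [0,0,0],
    [0,0,0],
    [0,0,0]
  ],
  "hand": [0.2,0.4,0.6,0.6,0.6,0.6],
  "force": 30
}}

```text
time: 26.0
tool_pos: [631.0, 162.6, 29.9]
tcp_rot: [-3.141, 0.02, -0.002]
force: [-1.2, 0.5, 5.2]
grip_width: 38.9
```

```bash
python3 st.py
```

```text
26.0 [631.  162.6  29.9] (np.float64(-0.713392204441705), array([ 1.32463755e-03,  2.81247537e-04, -9.99999083e-01])) [-1.2  0.5  5.2] [0.01 0.13 0.01] 38.94263960684174 [0.2  0.74 1.36 0.   1.04 0.21]
```

>>> {"fn": "jog_arm", "kwargs": {
  "angular": [
    [0,0,0],
    [0,0,0],
    [0,0,0],
    [0,0,0],
    [0,0,0],
    [0,0,0],
    [0,0,0],
    [0,0,0],
    [0,0,0],
    [0,0,0],
    [0,0,0],
    [0,0,0],
    [0,0,0]
  ],
  "delta_pos": [
    [0,0,0.13],
    [0,-0.18,0],
    [-0.03,-0.5,0],
    [-0.03,-0.5,0],
    [-0.03,-0.5,0],
    [-0.03,-0.5,0],
    [-0.03,-0.5,0],
    [-0.03,-0.5,0],
    [-0.03,-0.5,0],
    [-0.03,-0.5,0],
    [-0.03,-0.4,0],
    [-0.01,-0.2,0],
    [0,0,0]
  ],
  "hand": [0.6,0.6,0.6,0.6,0.6,0.6,0.6,0.6,0.6,0.6,0.6,0.6,0.6]
}}

```text
time: 27.3
tool_pos: [623.6, 42.4, 32.3]
tcp_rot: [-3.142, 0.021, 0.0]
force: [0.3, 0.5, -1.4]
grip_width: 39.2
```

```bash
python3 st.py
```

```text
27.3 [623.6  42.4  32.3] (np.float64(-0.7560221083964873), array([-1.78779650e-05,  4.98450631e-06, -1.00000000e+00])) [ 0.3  0.5 -1.4] [ 0.02 -0.04  0.05] 39.1618992951124 [0.01 0.68 1.45 0.   1.01 0.02]
```

>>> {"fn": "jog_arm", "kwargs": {
  "angular": [
    [0,0,0],
    [0,0,0],
    [0,0,0],
    [0,0,0]
  ],
  "delta_pos": [
    [0,-0.06,-0.06],
    [0,-0.06,0],
    [0,0,0],
    [0,0,0]
  ],
  "hand": [0.6,0.6,0.6,0.6]
}}

```text
time: 27.7
tool_pos: [623.5, 41.2, 30.6]
tcp_rot: [-3.141, 0.018, 0.0]
force: [0.9, 5.4, -1.8]
grip_width: 38.4
```

>>> {"fn": "jog_arm", "kwargs": {
  "angular": [
    [0,0,0],
    [0,0,0],
    [0,0,0],
    [0,0,0]
  ],
  "delta_pos": [
    [0,-0.04,0],
    [0,-0.04,0],
    [0,0,0],
    [0,0,0]
  ],
  "hand": [0.6,0.6,0.6,0.6]
}}

```text
time: 28.1
tool_pos: [623.5, 40.9, 30.8]
tcp_rot: [-3.138, 0.017, -0.0]
force: [0.2, 16.8, -0.6]
grip_width: 38.7
```

>>> {"fn": "jog_arm", "kwargs": {
  "angular": [
    [0,0,0],
    [0,0,0]
  ],
  "delta_pos": [
    [0,0.08,-0.04],
    [0,0,0]
  ],
  "hand": [0.6,0.6]
}}

```text
time: 28.3
tool_pos: [623.7, 41.2, 30.0]
tcp_rot: [-3.141, 0.018, -0.001]
force: [-0.7, 7.9, 2.2]
grip_width: 38.9
```

```bash
python3 st.py
```

```text
28.3 [623.7  41.2  30. ] (np.float64(-0.6573371706118762), array([ 3.47393174e-04,  7.48865810e-04, -9.99999659e-01])) [-0.7  7.9  2.2] [ 1.33  0.08 -0.06] 38.904912805318084 [0.01 0.69 1.45 0.   1.   0.02]
```

>>> {"fn": "jog_arm", "kwargs": {
  "angular": [
    [0,0,0],
    [0,0,0],
    [0,0,0],
    [0,0,0],
    [0,0,0],
    [0,0,0],
    [0,0,0],
    [0,0,0],
    [0,0,0],
    [0,0,0]
  ],
  "delta_pos": [
    [0,0,0],
    [0,0,0],
    [0,0,0],
    [0,0,0],
    [0,0,0],
    [0,0,0.3],
    [0,0,0.6],
    [0,0,0.8],
    [0,0,0.6],
    [0,0,0]
  ],
  "hand": [0.2,0,-0.2,-0.4,-0.4,-0.4,-0.4,-0.4,-0.4,-0.4]
}}

```text
time: 29.3
tool_pos: [624.8, 40.0, 90.5]
tcp_rot: [-3.141, 0.02, -0.007]
force: [0.5, 0.3, 0.2]
grip_width: 59.5
```

>>> {"fn": "jog_arm", "kwargs": {
  "angular": [
    [0,0,0],
    [0,0,0],
    [0,0,0],
    [0,0,0],
    [0,0,0],
    [0,0,0],
    [0,0,0],
    [0,0,0],
    [0,0,0],
    [0,0,0],
    [0,0,0],
    [0,0,0]
  ],
  "delta_pos": [
    [0.04,0.6,0],
    [0.04,0.8,0],
    [0.03,0.9,0],
    [0.03,0.9,0],
    [0.03,0.9,0],
    [0.03,0.9,0],
    [0.03,0.9,0],
    [0.03,0.9,0],
    [0.03,0.8,0],
    [0,0.5,0],
    [0,0,0],
    [0,0,0]
  ],
  "hand": [-0.4,-0.4,-0.4,-0.4,-0.4,-0.4,-0.4,-0.4,-0.4,-0.4,-0.4,-0.4]
}}

```text
time: 30.5
tool_pos: [630.7, 242.2, 86.9]
tcp_rot: [3.141, -0.019, -0.001]
force: [0.1, 0.4, -0.5]
grip_width: 59.6
```

Run:
```python
import st
from h import *
im,d,P=shot('wrist','w8'); print(fe(P,[630.7,245,54]),fe(P,[623.9,41,54]))
```

```text
30.5 [630.7 242.2  86.9] (np.float64(-0.7108523471597658), array([-4.85825081e-04, -3.14427666e-04, -9.99999833e-01])) [ 0.1  0.4 -0.5] [-0.02 -0.06 -0.02] 59.60231370933795 [ 0.31  0.71  1.25 -0.    1.18  0.32]
(np.float64(257.37628385707575), np.float64(219.5472163958446)) (np.float64(253.49404448904485), np.float64(401.56408298827716))
```

View pics/w8.png

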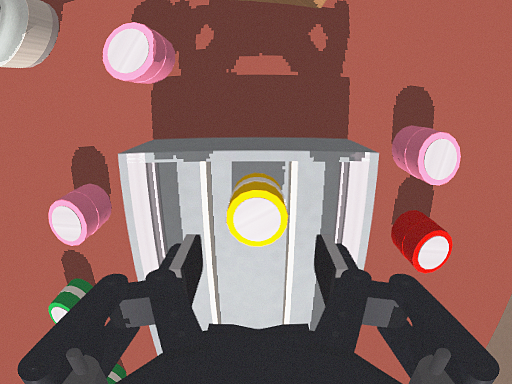

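>>> {"fn": "jog_arm", "kwargs": {
  "angular": [
    [0,0,0],
    [0,0,0],
    [0,0,0],
    [0,0,0],
    [0,0,0],
    [0,0,0],
    [0,0,0],
    [0,0,0],
    [0,0,0],
    [0,0,0],
    [0,0,0],
    [0,0,0],
    [0,0,0]
  ],
  "delta_pos": [
    [0,0.13,-0.3],
    [0,0,-0.6],
    [0,0,-0.6],
    [0,0,-0.5],
    [0,0,-0.3],
    [0,0,0],
    [0,0,0],
    [0,0,0],
    [0,0,0],
    [0,0,0],
    [0,0,0],
    [0,0,0],
    [0,0,0]
  ],
  "hand": [-0.4,-0.4,-0.4,-0.4,-0.4,-0.4,-0.4,0.2,0.4,0.6,0.6,0.6,0.6]
}}

```text
time: 31.85
tool_pos: [631.3, 245.9, 30.7]
tcp_rot: [-3.141, 0.02, -0.002]
force: [-0.5, -0.1, 5.2]
grip_width: 38.9
```

>>> {"fn": "jog_arm", "kwargs": {
  "angular": [
    [0,0,0],
    [0,0,0],
    [0,0,0],
    [0,0,0],
    [0,0,0],
    [0,0,0],
    [0,0,0],
    [0,0,0],
    [0,0,0],
    [0,0,0],
    [0,0,0],
    [0,0,0],
    [0,0,0],
    [0,0,0],
    [0,0,0],
    [0,0,0]
  ],
  "delta_pos": [
    [0,0,0.14],
    [0,-0.25,0],
    [-0.02,-0.5,0],
    [-0.02,-0.5,0],
    [-0.02,-0.5,0],
    [-0.02,-0.5,0],
    [-0.02,-0.5,0],
    [-0.02,-0.5,0],
    [-0.02,-0.5,0],
    [-0.02,-0.5,0],
    [-0.02,-0.5,0],
    [-0.02,-0.5,0],
    [-0.02,-0.5,0],
    [-0.02,-0.5,0],
    [-0.01,-0.35,0],
    [0,0,0]
  ],
  "hand": [0.6,0.6,0.6,0.6,0.6,0.6,0.6,0.6,0.6,0.6,0.6,0.6,0.6,0.6,0.6,0.6]
}}

```text
time: 33.45
tool_pos: [624.9, 80.8, 33.8]
tcp_rot: [-3.14, 0.02, -0.002]
force: [0.4, 4.7, -1.2]
grip_width: 39.0
```

```bash
python3 st.py
```

```text
33.45 [624.9  80.8  33.8] (np.float64(-0.7466318354260097), array([ 0.00113902,  0.00176472, -0.99999779])) [ 0.4  4.7 -1.2] [ 0.69 -0.11  0.05] 39.009385913325694 [0.07 0.69 1.44 0.   1.02 0.08]
```

>>> {"fn": "jog_arm", "kwargs": {
  "angular": [
    [0,0,0],
    [0,0,0],
    [0,0,0]
  ],
  "delta_pos": [
    [0,0,-0.12],
    [0,-0.03,0],
    [0,0,0]
  ],
  "hand": [0.6,0.6,0.6]
}}

```text
time: 33.75
tool_pos: [625.0, 80.8, 30.8]
tcp_rot: [-3.14, 0.019, -0.002]
force: [0.4, 7.5, 2.4]
grip_width: 39.0
```

>>> {"fn": "jog_arm", "kwargs": {
  "angular": [
    [0,0,0],
    [0,0,0],
    [0,0,0],
    [0,0,0],
    [0,0,0],
    [0,0,0],
    [0,0,0],
    [0,0,0],
    [0,0,0],
    [0,0,0],
    [0,0,0]
  ],
  "delta_pos": [
    [0,0.03,0],
    [0,0,0],
    [0,0,0],
    [0,0,0],
    [0,0,0],
    [0,0,0.3],
    [0,0,0.6],
    [0,0,0.9],
    [0,0,0.9],
    [0,0,0.9],
    [0,0,0.9]
  ],
  "hand": [0.4,0.2,0,-0.2,-0.4,-0.4,-0.4,-0.4,-0.4,-0.4,-0.4]
}}

```text
time: 34.85
tool_pos: [624.6, 80.8, 145.3]
tcp_rot: [-3.141, 0.02, -0.002]
force: [0.6, -0.4, 0.0]
grip_width: 59.4
```

>>> {"fn": "jog_arm", "kwargs": {
  "angular": [
    [0,0,0],
    [0,0,0],
    [0,0,0],
    [0,0,0],
    [0,0,0],
    [0,0,0]
  ],
  "delta_pos": [
    [-0.6,0.7,0],
    [-0.8,0.8,0],
    [-0.8,0.8,0],
    [-0.8,0.2,0],
    [-0.7,0,0],
    [0,0,0]
  ],
  "hand": [-0.4,-0.4,-0.4,-0.4,-0.4,-0.4]
}}

```text
time: 35.45
tool_pos: [531.0, 143.6, 144.3]
tcp_rot: [-3.141, 0.018, -0.002]
force: [-0.2, 0.1, -0.9]
grip_width: 59.7
```

Run:
```python
import st
from tins import *
im,W,P=tins('t9')
cv2.imwrite('pics/t9z.png',cv2.resize(im[140:290,140:340],None,fx=4,fy=4,interpolation=cv2.INTER_CUBIC)[:,:,::-1])
im,d,P=shot('side'); cv2.imwrite('pics/s9z.png',cv2.resize(im[140:300,180:360],None,fx=4,fy=4,interpolation=cv2.INTER_CUBIC)[:,:,::-1])
```

```text
35.45 [531.  143.6 144.3] (np.float64(-0.663641911174854), array([ 1.00999005e-03,  2.38034990e-04, -9.99999462e-01])) [-0.2  0.1 -0.9] [-0.04 -0.03 -0.  ] 59.703326430598544 [0.2  0.39 1.62 0.   1.14 0.21]
y other [245, 169, 34, 43, 505] [266.3 189.7] [624.8  42.2  54.1]
g [307, 244, 17, 17, 168] lid z 47.6 mean lid xy [453.1 -98.9] ext [39. 39.] 158
g [272, 249, 16, 16, 147] lid z 47.7 mean lid xy [437.1   0.5] ext [37. 39.] 157
```

View pics/t9z.png

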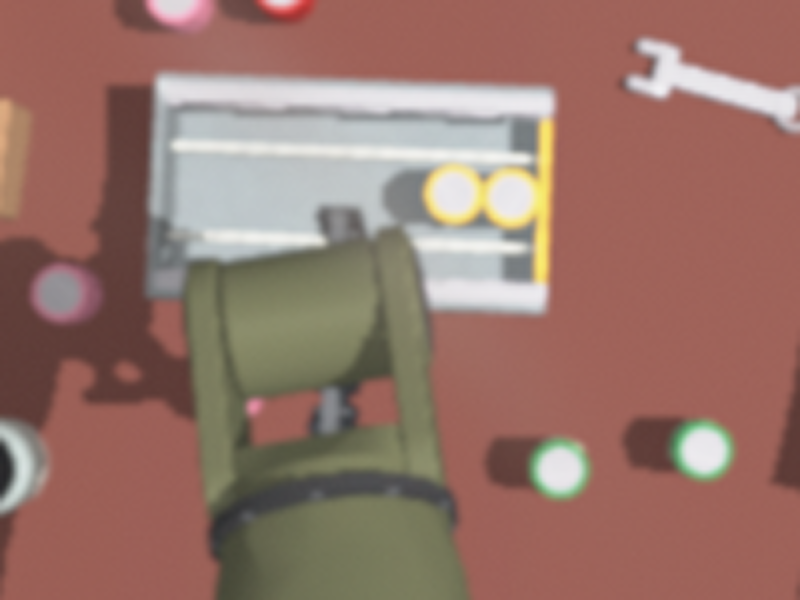

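View pics/s9z.png

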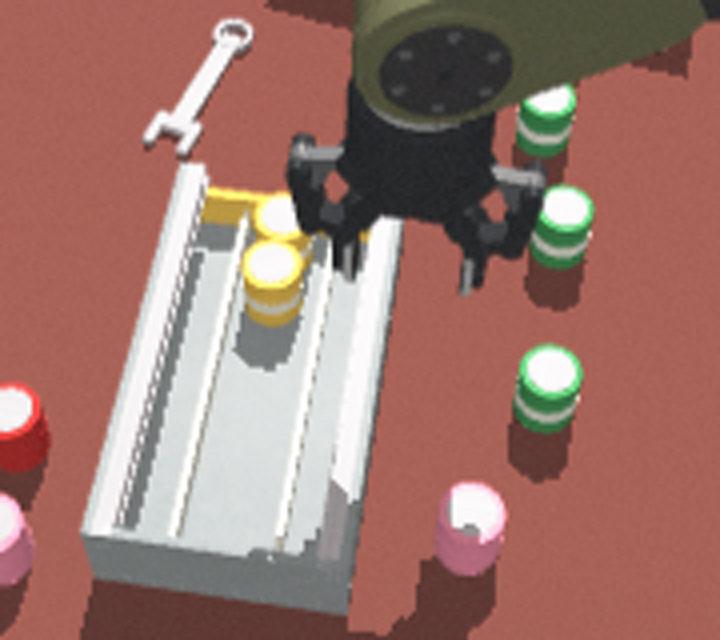

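>>> {"fn": "jog_arm", "kwargs": {
  "angular": [
    [0,0,0],
    [0,0,0],
    [0,0,0],
    [0,0,0],
    [0,0,0],
    [0,0,0],
    [0,0,0]
  ],
  "delta_pos": [
    [-0.5,-0.08,-0.2],
    [-0.8,-0.1,-0.4],
    [-0.8,-0.1,-0.4],
    [-0.8,-0.1,-0.4],
    [-0.7,-0.1,-0.4],
    [0,0,0],
    [0,0,0]
  ],
  "hand": [-0.4,-0.4,-0.4,-0.4,-0.4,-0.4,-0.4]
}}

```text
time: 36.25
tool_pos: [443.3, 131.3, 98.5]
tcp_rot: [-3.141, 0.02, -0.002]
force: [0.9, 0.2, -0.1]
grip_width: 59.8
```

Run:
```python
import st
from h import *
im,d,P=shot('wrist','w10'); print(fe(P,[440,131,46]))
h=cv2.cvtColor(im,cv2.COLOR_RGB2HSV); g=cv2.inRange(h,(45,90,30),(90,255,255)); n,l,s,c=cv2.connectedComponentsWithStats(g)
print([ (s[i].tolist(),c[i].round(1)) for i in range(1,n) if s[i,4]>80])
```

```text
36.25 [443.3 131.3  98.5] (np.float64(-0.7368640007298296), array([ 1.13579350e-03,  2.34687000e-04, -9.99999327e-01])) [ 0.9  0.2 -0.1] [-0.01  0.02  0.01] 59.79704382266528 [ 0.21  0.27  1.9  -0.    0.97  0.22]
(np.float64(252.7692863862844), np.float64(213.00347184879155))
[([232, 169, 41, 14, 122], array([252.9, 173. ])), ([223, 177, 55, 59, 1193], array([250.5, 201.9])), ([232, 298, 39, 18, 313], array([251.3, 304.5])), ([232, 315, 38, 14, 381], array([251.7, 321.6]))]
```

View pics/w10.png

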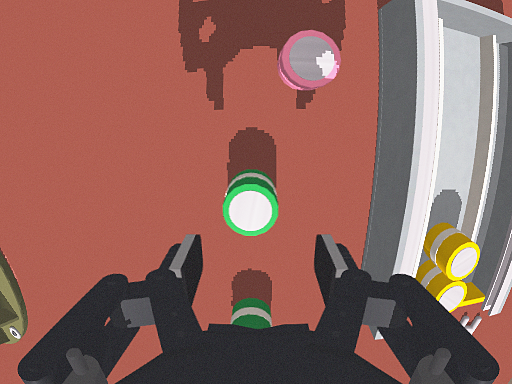

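>>> {"fn": "jog_arm", "kwargs": {
  "angular": [
    [0,0,0],
    [0,0,0],
    [0,0,0],
    [0,0,0],
    [0,0,0],
    [0,0,0],
    [0,0,0],
    [0,0,0],
    [0,0,0],
    [0,0,0],
    [0,0,0],
    [0,0,0],
    [0,0,0],
    [0,0,0]
  ],
  "delta_pos": [
    [-0.2,0.09,-0.4],
    [0,0,-0.7],
    [0,0,-0.7],
    [0,0,-0.6],
    [0,0,-0.4],
    [0,0,-0.3],
    [0,0,0],
    [0,0,0],
    [0,0,0],
    [0,0,0],
    [0,0,0],
    [0,0,0],
    [0,0,0],
    [0,0,0]
  ],
  "hand": [-0.4,-0.4,-0.4,-0.4,-0.4,-0.4,-0.4,-0.4,0.2,0.4,0.6,0.6,0.6,0.6],
  "force": 40
}}

```text
time: 37.7
tool_pos: [437.4, 133.6, 21.0]
tcp_rot: [-3.141, 0.02, -0.002]
force: [-1.5, 0.0, 5.9]
grip_width: 38.6
```

>>> {"fn": "jog_arm", "kwargs": {
  "angular": [
    [0,0,0],
    [0,0,0],
    [0,0,0],
    [0,0,0],
    [0,0,0],
    [0,0,0],
    [0,0,0]
  ],
  "delta_pos": [
    [0,0,0.4],
    [0,0,0.8],
    [0,0,0.8],
    [0,0,0.8],
    [0,0,0.8],
    [0,0,0.4],
    [0,0,0]
  ],
  "hand": [0.6,0.6,0.6,0.6,0.6,0.6,0.6]
}}

```text
time: 38.4
tool_pos: [437.6, 133.6, 121.7]
tcp_rot: [-3.141, 0.02, -0.004]
force: [-0.2, 0.4, -1.6]
grip_width: 39.2
```

Run:
```python
import st
from h import *
shot('wrist','w11')
```

```text
38.4 [437.6 133.6 121.7] (np.float64(-0.7183847910673344), array([ 2.65036901e-03,  6.25009364e-04, -9.99996292e-01])) [-0.2  0.4 -1.6] [-0.02  0.01 -0.02] 39.15804262237311 [0.22 0.23 1.89 0.   1.02 0.23]
```

View pics/w11.png

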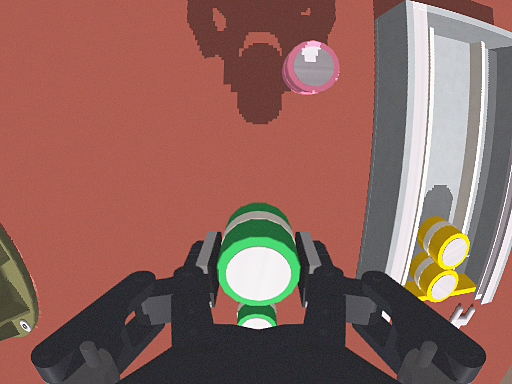

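>>> {"fn": "jog_arm", "kwargs": {
  "angular": [
    [0,0,0],
    [0,0,0],
    [0,0,0],
    [0,0,0],
    [0,0,0],
    [0,0,0],
    [0,0,0],
    [0,0,0],
    [0,0,0],
    [0,0,0],
    [0,0,0],
    [0,0,0]
  ],
  "delta_pos": [
    [0.4,-0.02,0],
    [0.7,-0.02,0],
    [0.8,-0.03,0],
    [0.8,-0.03,0],
    [0.8,-0.03,0],
    [0.8,-0.03,0],
    [0.8,-0.03,0],
    [0.8,-0.03,0],
    [0.8,0,0],
    [0.5,0,0],
    [0.3,0,0],
    [0,0,0]
  ],
  "hand": [0.6,0.6,0.6,0.6,0.6,0.6,0.6,0.6,0.6,0.6,0.6,0.6]
}}

```text
time: 39.65
tool_pos: [624.9, 127.8, 119.0]
tcp_rot: [3.141, -0.02, -0.002]
force: [-0.6, 0.8, -0.5]
grip_width: 38.8
```

```bash
python3 st.py
```

```text
39.65 [624.9 127.8 119. ] (np.float64(-0.731804954282933), array([-1.44259031e-03, -2.44658379e-04, -9.99998930e-01])) [-0.6  0.8 -0.5] [-0.01 -0.01  0.01] 38.8228430235116 [ 0.14  0.6   1.36 -0.    1.18  0.16]
```

>>> {"fn": "jog_arm", "kwargs": {
  "angular": [
    [0,0,0],
    [0,0,0],
    [0,0,0],
    [0,0,0],
    [0,0,0],
    [0,0,0],
    [0,0,0],
    [0,0,0],
    [0,0,0]
  ],
  "delta_pos": [
    [0,0,-0.4],
    [0,0,-0.7],
    [0,0,-0.7],
    [0,0,-0.6],
    [0,0,-0.5],
    [0,0,-0.3],
    [0,0,-0.2],
    [0,0,-0.08],
    [0,0,0]
  ],
  "hand": [0.6,0.6,0.6,0.6,0.6,0.6,0.6,0.6,0.6]
}}

```text
time: 40.55
tool_pos: [624.7, 128.0, 33.4]
tcp_rot: [-3.142, 0.02, -0.0]
force: [-0.3, 0.7, -1.0]
grip_width: 39.1
```

>>> {"fn": "jog_arm", "kwargs": {
  "angular": [
    [0,0,0],
    [0,0,0],
    [0,0,0],
    [0,0,0]
  ],
  "delta_pos": [
    [0,-0.1,0],
    [0,-0.1,0],
    [0,-0.08,0],
    [0,0,0]
  ],
  "hand": [0.6,0.6,0.6,0.6]
}}

```text
time: 40.95
tool_pos: [624.8, 121.7, 33.9]
tcp_rot: [-3.14, 0.02, -0.002]
force: [0.6, 7.7, -0.4]
grip_width: 38.7
```

Contact with the old tin at y≈121. Lower to the floor and release.

>>> {"fn": "jog_arm", "kwargs": {
  "angular": [
    [0,0,0],
    [0,0,0],
    [0,0,0],
    [0,0,0]
  ],
  "delta_pos": [
    [0,0.02,-0.1],
    [0,0,-0.07],
    [0,0,0],
    [0,0,0]
  ],
  "hand": [0.6,0.6,0.6,0.6]
}}

```text
time: 41.35
tool_pos: [624.7, 121.8, 29.2]
tcp_rot: [-3.141, 0.02, -0.001]
force: [1.0, 4.7, -0.2]
grip_width: 39.0
```

```bash
python3 st.py
```

```text
41.35 [624.7 121.8  29.2] (np.float64(-0.7127543416701922), array([ 4.67252735e-04,  5.08700618e-04, -9.99999761e-01])) [ 1.   4.7 -0.2] [ 0.94 -0.16  0.06] 38.97670581449579 [0.13 0.71 1.42 0.   1.02 0.15]
```

>>> {"fn": "jog_arm", "kwargs": {
  "angular": [
    [0,0,0],
    [0,0,0],
    [0,0,0],
    [0,0,0],
    [0,0,0],
    [0,0,0],
    [0,0,0],
    [0,0,0],
    [0,0,0],
    [0,0,0],
    [0,0,0],
    [0,0,0]
  ],
  "delta_pos": [
    [0,0,-0.03],
    [0,0,0],
    [0,0,0],
    [0,0,0],
    [0,0,0],
    [0,0,0],
    [0,0,0],
    [0,0,0.3],
    [0,0,0.6],
    [0,0,0.9],
    [0,0,0.9],
    [0,0,0.5]
  ],
  "hand": [0.6,0.6,0.4,0.2,0,-0.2,-0.4,-0.4,-0.4,-0.4,-0.4,-0.4]
}}

```text
time: 42.55
tool_pos: [625.4, 121.6, 111.6]
tcp_rot: [-3.141, 0.02, -0.006]
force: [-0.4, 0.3, -0.4]
grip_width: 60.1
```

>>> {"fn": "jog_arm", "kwargs": {
  "angular": [
    [0,0,0],
    [0,0,0],
    [0,0,0],
    [0,0,0],
    [0,0,0],
    [0,0,0],
    [0,0,0],
    [0,0,0],
    [0,0,0],
    [0,0,0],
    [0,0,0],
    [0,0,0]
  ],
  "delta_pos": [
    [-0.5,-0.31,0],
    [-0.8,-0.5,0],
    [-0.8,-0.5,0],
    [-0.8,-0.5,0],
    [-0.8,-0.5,0],
    [-0.8,-0.5,0],
    [-0.8,-0.5,0],
    [-0.8,-0.5,0],
    [-0.8,-0.5,0],
    [-0.6,-0.43,0],
    [0,0,0],
    [0,0,0]
  ],
  "hand": [-0.4,-0.4,-0.4,-0.4,-0.4,-0.4,-0.4,-0.4,-0.4,-0.4,-0.4,-0.4]
}}

```text
time: 43.75
tool_pos: [437.5, 3.0, 108.9]
tcp_rot: [3.141, -0.02, 0.002]
force: [1.1, -0.6, 0.1]
grip_width: 59.8
```

Run:
```python
import st
from h import *
im,d,P=shot('wrist','w12'); print(fe(P,[436,3,46]),fe(P,[446,3,46]),fe(P,[436,13,46]))
h=cv2.cvtColor(im,cv2.COLOR_RGB2HSV); g=cv2.inRange(h,(45,90,30),(90,255,255)); n,l,s,c=cv2.connectedComponentsWithStats(g)
print([ (s[i].tolist(),c[i].round(1)) for i in range(1,n) if s[i,4]>80])
im,d,P=shot('side');cv2.imwrite('pics/s12z.png',cv2.resize(im[140:300,180:360],None,fx=4,fy=4,interpolation=cv2.INTER_CUBIC)[:,:,::-1])
```

```text
43.75 [437.5   3.  108.9] (np.float64(-0.74723933316224), array([ 1.25993259e-03, -3.73975925e-05, -9.99999206e-01])) [ 1.1 -0.6  0.1] [-0.02 -0.   -0.  ] 59.75451658733749 [-0.08  0.21  1.95  0.    0.98 -0.06]
(np.float64(255.3523181564693), np.float64(207.47441712780827)) (np.float64(268.94290960268955), np.float64(207.29326695018267)) (np.float64(255.12695275107822), np.float64(194.53113732601003))
[([456, 43, 46, 48, 1047], array([474.,  67.])), ([441, 48, 21, 42, 322], array([447.4,  69.6])), ([236, 169, 40, 14, 109], array([255.3, 173. ])), ([228, 177, 53, 56, 1082], array([254. , 200.5])), ([253, 269, 39, 18, 270], array([271.2, 274.8])), ([252, 283, 44, 45, 907], array([272.9, 299.5]))]
```

View pics/w12.png

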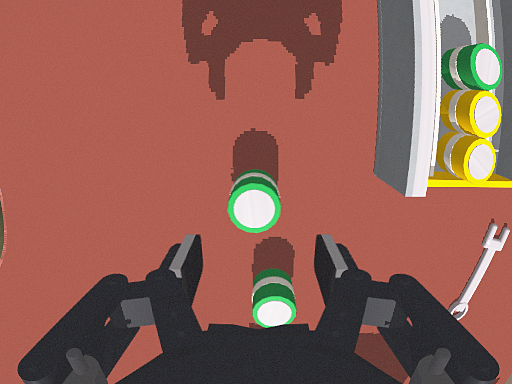

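View pics/s12z.png

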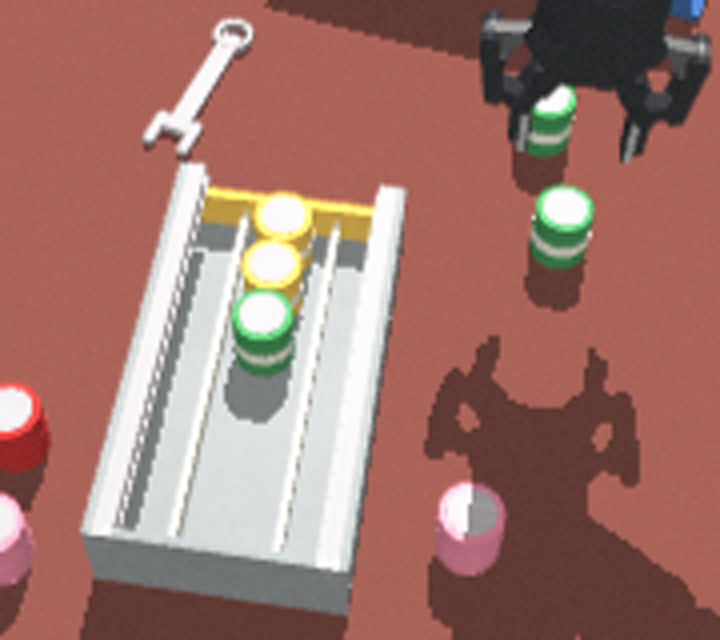

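>>> {"fn": "jog_arm", "kwargs": {
  "angular": [
    [0,0,0],
    [0,0,0],
    [0,0,0],
    [0,0,0],
    [0,0,0],
    [0,0,0],
    [0,0,0],
    [0,0,0],
    [0,0,0],
    [0,0,0],
    [0,0,0],
    [0,0,0],
    [0,0,0],
    [0,0,0]
  ],
  "delta_pos": [
    [-0.08,0,-0.4],
    [0,0,-0.8],
    [0,0,-0.8],
    [0,0,-0.7],
    [0,0,-0.5],
    [0,0,-0.32],
    [0,0,0],
    [0,0,0],
    [0,0,0],
    [0,0,0],
    [0,0,0],
    [0,0,0],
    [0,0,0],
    [0,0,0]
  ],
  "hand": [-0.4,-0.4,-0.4,-0.4,-0.4,-0.4,-0.4,-0.4,0.2,0.4,0.6,0.6,0.6,0.6],
  "force": 40
}}

```text
time: 45.25
tool_pos: [435.5, 3.0, 21.0]
tcp_rot: [3.141, -0.02, 0.002]
force: [-0.5, 0.7, 6.3]
grip_width: 38.8
```

>>> {"fn": "jog_arm", "kwargs": {
  "angular": [
    [0,0,0],
    [0,0,0],
    [0,0,0],
    [0,0,0],
    [0,0,0],
    [0,0,0],
    [0,0,0]
  ],
  "delta_pos": [
    [0,0,0.4],
    [0,0,0.8],
    [0,0,0.8],
    [0,0,0.8],
    [0,0,0.8],
    [0,0,0.4],
    [0,0,0]
  ],
  "hand": [0.6,0.6,0.6,0.6,0.6,0.6,0.6]
}}

```text
time: 45.95
tool_pos: [435.6, 3.0, 121.6]
tcp_rot: [3.141, -0.02, 0.004]
force: [-0.1, -0.2, -1.7]
grip_width: 38.9
```

>>> {"fn": "jog_arm", "kwargs": {
  "angular": [
    [0,0,0],
    [0,0,0],
    [0,0,0],
    [0,0,0],
    [0,0,0],
    [0,0,0],
    [0,0,0],
    [0,0,0],
    [0,0,0],
    [0,0,0],
    [0,0,0],
    [0,0,0]
  ],
  "delta_pos": [
    [0.4,0.4,0],
    [0.7,0.6,0],
    [0.8,0.7,0],
    [0.8,0.7,0],
    [0.8,0.7,0],
    [0.8,0.7,0],
    [0.8,0.7,0],
    [0.8,0.7,0],
    [0.8,0.7,0],
    [0.6,0.5,0],
    [0.3,0.2,0],
    [0,0,0]
  ],
  "hand": [0.6,0.6,0.6,0.6,0.6,0.6,0.6,0.6,0.6,0.6,0.6,0.6]
}}

```text
time: 47.15
tool_pos: [625.1, 168.7, 118.7]
tcp_rot: [3.141, -0.018, -0.003]
force: [0.1, -1.0, -1.1]
grip_width: 38.6
```

Run:
```python
import st
from h import *
shot('wrist','w13')
```

```text
47.15 [625.1 168.7 118.7] (np.float64(-0.674105624249784), array([-1.71396237e-03, -3.37540838e-04, -9.99998474e-01])) [ 0.1 -1.  -1.1] [-0.04  0.02 -0.02] 38.58780624633019 [0.21 0.62 1.33 0.   1.19 0.22]
```

View pics/w13.png

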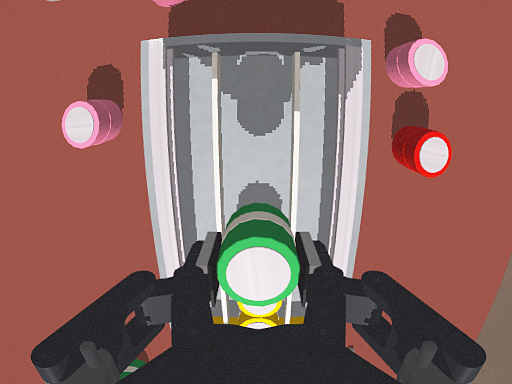

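>>> {"fn": "jog_arm", "kwargs": {
  "angular": [
    [0,0,0],
    [0,0,0],
    [0,0,0],
    [0,0,0],
    [0,0,0],
    [0,0,0],
    [0,0,0],
    [0,0,0],
    [0,0,0]
  ],
  "delta_pos": [
    [0,0,-0.4],
    [0,0,-0.7],
    [0,0,-0.7],
    [0,0,-0.6],
    [0,0,-0.5],
    [0,0,-0.3],
    [0,0,-0.18],
    [0,0,-0.08],
    [0,0,0]
  ],
  "hand": [0.6,0.6,0.6,0.6,0.6,0.6,0.6,0.6,0.6]
}}

```text
time: 48.1
tool_pos: [625.2, 168.0, 34.0]
tcp_rot: [-3.141, 0.02, -0.001]
force: [-0.5, -0.4, -0.7]
grip_width: 38.7
```

>>> {"fn": "jog_arm", "kwargs": {
  "angular": [
    [0,0,0],
    [0,0,0],
    [0,0,0],
    [0,0,0]
  ],
  "delta_pos": [
    [0,-0.1,0],
    [0,-0.1,0],
    [0,-0.1,0],
    [0,0,0]
  ],
  "hand": [0.6,0.6,0.6,0.6]
}}

```text
time: 48.5
tool_pos: [625.3, 161.7, 34.4]
tcp_rot: [-3.139, 0.019, -0.002]
force: [1.0, 10.0, -1.0]
grip_width: 38.9
```

>>> {"fn": "jog_arm", "kwargs": {
  "angular": [
    [0,0,0],
    [0,0,0],
    [0,0,0],
    [0,0,0]
  ],
  "delta_pos": [
    [0,0.04,-0.1],
    [0,0,-0.1],
    [0,0,-0.02],
    [0,0,0]
  ],
  "hand": [0.6,0.6,0.6,0.6]
}}

```text
time: 48.9
tool_pos: [625.4, 162.0, 29.1]
tcp_rot: [-3.141, 0.019, -0.002]
force: [-1.5, 5.3, 5.4]
grip_width: 38.8
```

```bash
python3 st.py
```

```text
48.9 [625.4 162.   29.1] (np.float64(-0.7102571834667857), array([ 1.14922817e-03,  9.00147468e-04, -9.99998935e-01])) [-1.5  5.3  5.4] [0.85 0.34 0.01] 38.789658714922595 [0.2  0.73 1.38 0.   1.03 0.21]
```

>>> {"fn": "jog_arm", "kwargs": {
  "angular": [
    [0,0,0],
    [0,0,0],
    [0,0,0],
    [0,0,0],
    [0,0,0],
    [0,0,0],
    [0,0,0],
    [0,0,0],
    [0,0,0],
    [0,0,0],
    [0,0,0]
  ],
  "delta_pos": [
    [0,0,0],
    [0,0,0],
    [0,0,0],
    [0,0,0],
    [0,0,0],
    [0,0,0],
    [0,0,0.3],
    [0,0,0.6],
    [0,0,0.9],
    [0,0,0.9],
    [0,0,0.5]
  ],
  "hand": [0.4,0.2,0,-0.2,-0.4,-0.4,-0.4,-0.4,-0.4,-0.4,-0.4]
}}

```text
time: 50.0
tool_pos: [625.8, 161.7, 111.7]
tcp_rot: [-3.141, 0.02, -0.006]
force: [-0.3, -0.4, 0.5]
grip_width: 59.9
```

>>> {"fn": "jog_arm", "kwargs": {
  "angular": [
    [0,0,0],
    [0,0,0],
    [0,0,0],
    [0,0,0],
    [0,0,0],
    [0,0,0],
    [0,0,0],
    [0,0,0],
    [0,0,0],
    [0,0,0],
    [0,0,0],
    [0,0,0],
    [0,0,0],
    [0,0,0],
    [0,0,0]
  ],
  "delta_pos": [
    [-0.3,-0.5,0],
    [-0.56,-0.82,0],
    [-0.56,-0.82,0],
    [-0.56,-0.82,0],
    [-0.56,-0.82,0],
    [-0.56,-0.82,0],
    [-0.56,-0.82,0],
    [-0.56,-0.82,0],
    [-0.56,-0.82,0],
    [-0.56,-0.82,0],
    [-0.56,-0.82,0],
    [-0.56,-0.82,0],
    [-0.5,-0.8,0],
    [0,0,0],
    [0,0,0]
  ],
  "hand": [-0.4,-0.4,-0.4,-0.4,-0.4,-0.4,-0.4,-0.4,-0.4,-0.4,-0.4,-0.4,-0.4,-0.4,-0.4]
}}

```text
time: 51.5
tool_pos: [451.2, -96.6, 108.8]
tcp_rot: [3.141, -0.021, 0.001]
force: [-0.7, 0.0, 0.3]
grip_width: 59.9
```

Run:
```python
import st
from h import *
im,d,P=shot('wrist','w14'); print(fe(P,[451,-96,46]),fe(P,[461,-96,46]),fe(P,[451,-86,46]))
im,d,P=shot('side');cv2.imwrite('pics/s14z.png',cv2.resize(im[140:300,180:360],None,fx=4,fy=4,interpolation=cv2.INTER_CUBIC)[:,:,::-1])
```

```text
51.5 [451.2 -96.6 108.8] (np.float64(-0.7705368463583018), array([ 7.44473607e-04, -1.61419071e-04, -9.99999710e-01])) [-0.7  0.   0.3] [ 0.01 -0.01 -0.  ] 59.9000702013802 [-0.29  0.25  1.89  0.    0.99 -0.28]
(np.float64(257.1328939904956), np.float64(206.69101101797594)) (np.float64(270.73991355944236), np.float64(206.50296327538672)) (np.float64(256.927086148525), np.float64(193.71818422936929))
```

View pics/w14.png

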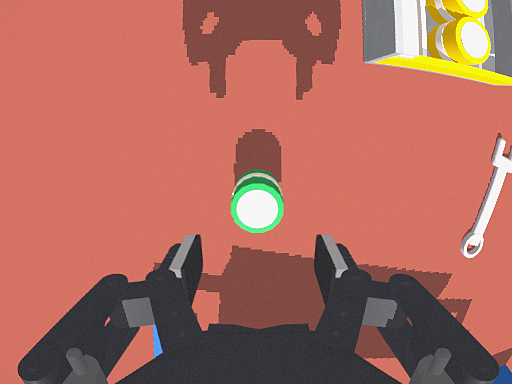

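View pics/s14z.png

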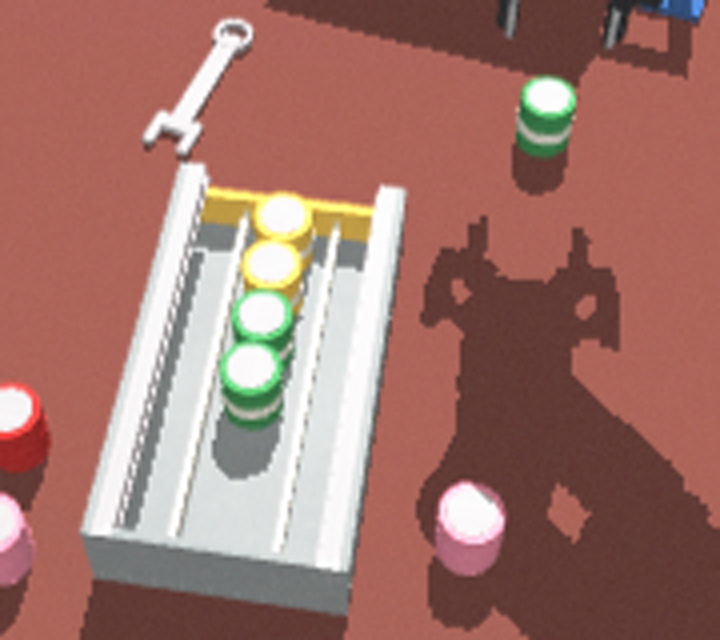

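>>> {"fn": "jog_arm", "kwargs": {
  "angular": [
    [0,0,0],
    [0,0,0],
    [0,0,0],
    [0,0,0],
    [0,0,0],
    [0,0,0],
    [0,0,0],
    [0,0,0],
    [0,0,0],
    [0,0,0],
    [0,0,0],
    [0,0,0],
    [0,0,0],
    [0,0,0]
  ],
  "delta_pos": [
    [0,0.02,-0.4],
    [0,0,-0.8],
    [0,0,-0.8],
    [0,0,-0.7],
    [0,0,-0.5],
    [0,0,-0.32],
    [0,0,0],
    [0,0,0],
    [0,0,0],
    [0,0,0],
    [0,0,0],
    [0,0,0],
    [0,0,0],
    [0,0,0]
  ],
  "hand": [-0.4,-0.4,-0.4,-0.4,-0.4,-0.4,-0.4,-0.4,0.2,0.4,0.6,0.6,0.6,0.6],
  "force": 40
}}

```text
time: 53.0
tool_pos: [451.5, -96.1, 21.1]
tcp_rot: [3.141, -0.02, 0.002]
force: [-1.0, -0.3, 5.4]
grip_width: 38.5
```

>>> {"fn": "jog_arm", "kwargs": {
  "angular": [
    [0,0,0],
    [0,0,0],
    [0,0,0],
    [0,0,0],
    [0,0,0],
    [0,0,0],
    [0,0,0]
  ],
  "delta_pos": [
    [0,0,0.4],
    [0,0,0.8],
    [0,0,0.8],
    [0,0,0.8],
    [0,0,0.8],
    [0,0,0.4],
    [0,0,0]
  ],
  "hand": [0.6,0.6,0.6,0.6,0.6,0.6,0.6]
}}

```text
time: 53.7
tool_pos: [451.6, -96.2, 121.7]
tcp_rot: [3.141, -0.02, 0.004]
force: [0.5, -0.4, -1.9]
grip_width: 38.5
```

>>> {"fn": "jog_arm", "kwargs": {
  "angular": [
    [0,0,0],
    [0,0,0],
    [0,0,0],
    [0,0,0],
    [0,0,0],
    [0,0,0],
    [0,0,0],
    [0,0,0],
    [0,0,0],
    [0,0,0],
    [0,0,0],
    [0,0,0],
    [0,0,0],
    [0,0,0],
    [0,0,0],
    [0,0,0],
    [0,0,0]
  ],
  "delta_pos": [
    [0.28,0.4,0],
    [0.48,0.8,0],
    [0.48,0.84,0],
    [0.48,0.84,0],
    [0.48,0.84,0],
    [0.48,0.84,0],
    [0.48,0.84,0],
    [0.48,0.84,0],
    [0.48,0.84,0],
    [0.48,0.84,0],
    [0.48,0.84,0],
    [0.48,0.84,0],
    [0.48,0.84,0],
    [0.48,0.84,0],
    [0.36,0.6,0],
    [0.1,0.3,0],
    [0,0,0]
  ],
  "hand": [0.6,0.6,0.6,0.6,0.6,0.6,0.6,0.6,0.6,0.6,0.6,0.6,0.6,0.6,0.6,0.6,0.6]
}}

```text
time: 55.4
tool_pos: [625.0, 209.6, 118.8]
tcp_rot: [3.141, -0.018, -0.003]
force: [0.0, -0.2, -0.6]
grip_width: 38.4
```

Run:
```python
import st
from h import *
shot('wrist','w15')
```

```text
55.4 [625.  209.6 118.8] (np.float64(-0.6483314521598694), array([-1.76863038e-03, -4.06277707e-04, -9.99998353e-01])) [ 0.  -0.2 -0.6] [0.02 0.03 0.04] 38.38891395035085 [0.27 0.64 1.29 0.   1.21 0.28]
```

View pics/w15.png

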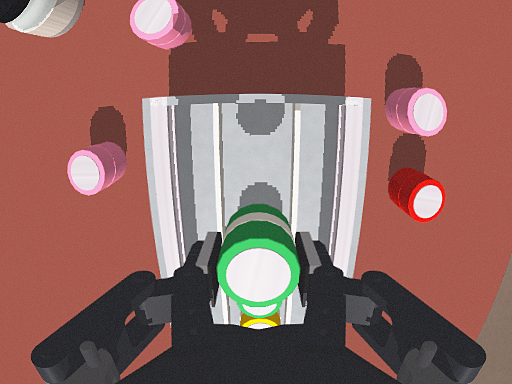

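>>> {"fn": "jog_arm", "kwargs": {
  "angular": [
    [0,0,0],
    [0,0,0],
    [0,0,0],
    [0,0,0],
    [0,0,0],
    [0,0,0],
    [0,0,0],
    [0,0,0],
    [0,0,0]
  ],
  "delta_pos": [
    [0.02,0,-0.4],
    [0,0,-0.7],
    [0,0,-0.7],
    [0,0,-0.6],
    [0,0,-0.5],
    [0,0,-0.3],
    [0,0,-0.18],
    [0,0,-0.08],
    [0,0,0]
  ],
  "hand": [0.6,0.6,0.6,0.6,0.6,0.6,0.6,0.6,0.6]
}}

```text
time: 56.35
tool_pos: [626.2, 208.6, 34.0]
tcp_rot: [-3.141, 0.02, -0.001]
force: [-0.6, 0.1, -1.8]
grip_width: 38.7
```

>>> {"fn": "jog_arm", "kwargs": {
  "angular": [
    [0,0,0],
    [0,0,0],
    [0,0,0],
    [0,0,0]
  ],
  "delta_pos": [
    [0,-0.1,0],
    [0,-0.1,0],
    [0,-0.08,0],
    [0,0,0]
  ],
  "hand": [0.6,0.6,0.6,0.6]
}}

```text
time: 56.75
tool_pos: [626.3, 202.4, 34.4]
tcp_rot: [-3.14, 0.019, -0.002]
force: [0.1, 7.5, -1.0]
grip_width: 38.6
```

>>> {"fn": "jog_arm", "kwargs": {
  "angular": [
    [0,0,0],
    [0,0,0],
    [0,0,0],
    [0,0,0]
  ],
  "delta_pos": [
    [0,0,-0.1],
    [0,0,-0.1],
    [0,0,-0.02],
    [0,0,0]
  ],
  "hand": [0.6,0.6,0.6,0.6]
}}

```text
time: 57.15
tool_pos: [626.5, 202.5, 29.2]
tcp_rot: [-3.14, 0.019, -0.003]
force: [-0.0, 7.2, 1.6]
grip_width: 38.6
```

>>> {"fn": "jog_arm", "kwargs": {
  "angular": [
    [0,0,0],
    [0,0,0],
    [0,0,0],
    [0,0,0],
    [0,0,0],
    [0,0,0],
    [0,0,0],
    [0,0,0],
    [0,0,0],
    [0,0,0],
    [0,0,0],
    [0,0,0],
    [0,0,0]
  ],
  "delta_pos": [
    [0,0,0],
    [0,0,0],
    [0,0,0],
    [0,0,0],
    [0,0,0],
    [0,0,0],
    [0,0,0.3],
    [0,0,0.6],
    [0,0,0.9],
    [0,0,0.9],
    [0,0,0.9],
    [0,0,0.9],
    [0,0,0.9]
  ],
  "hand": [0.4,0.2,0,-0.2,-0.4,-0.4,-0.4,-0.4,-0.4,-0.4,-0.4,-0.4,-0.4]
}}

```text
time: 58.45
tool_pos: [626.1, 201.5, 165.9]
tcp_rot: [-3.141, 0.02, -0.002]
force: [-0.0, -0.3, -0.6]
grip_width: 59.6
```

>>> {"fn": "jog_arm", "kwargs": {
  "angular": [
    [0,0,0],
    [0,0,0],
    [0,0,0],
    [0,0,0],
    [0,0,0],
    [0,0,0],
    [0,0,0],
    [0,0,0],
    [0,0,0],
    [0,0,0],
    [0,0,0],
    [0,0,0]
  ],
  "delta_pos": [
    [-0.7,0.3,0.3],
    [-0.9,0.6,0.4],
    [-0.9,0.6,0.4],
    [-0.9,0.6,0.4],
    [-0.9,0.6,0.3],
    [-0.9,0.7,0],
    [-0.9,0.7,0],
    [-0.9,0.7,0],
    [-0.9,0.7,0],
    [-0.8,0.7,0],
    [0,0,0],
    [0,0,0]
  ],
  "hand": [-0.4,-0.4,-0.4,-0.4,-0.4,-0.4,-0.4,-0.4,-0.4,-0.4,-0.4,-0.4]
}}

```text
time: 59.65
tool_pos: [408.6, 356.7, 209.4]
tcp_rot: [-3.141, 0.018, -0.002]
force: [0.0, -0.7, 0.3]
grip_width: 59.7
```

Run:
```python
import st
from cov import *
from tins import *
cov()
im,W,P=tins('t16'); cv2.imwrite('pics/t16z.png',cv2.resize(im[130:310,140:440],None,fx=2.6,fy=2.6,interpolation=cv2.INTER_CUBIC)[:,:,::-1])
im,d,P=shot('side','s16');cv2.imwrite('pics/s16z.png',cv2.resize(im[60:300,180:370],None,fx=2.5,fy=2.5,interpolation=cv2.INTER_CUBIC)[:,:,::-1])
# lids in lane
m=(W[...,2]>49)&(W[...,2]<60)&(abs(W[...,0]-625)<32)&(W[...,1]>15)&(W[...,1]<235)
q=W[m]; print(len(q),q[:,1].min(),q[:,1].max())
for i in range(5):
    s=q[abs(q[:,1]-(41+40*i))<14]; print(41+40*i,s.mean(0).round(1),s[:,2].std().round(1))
```

```text
59.65 [408.6 356.7 209.4] (np.float64(-0.6582373631076022), array([ 1.26020353e-03,  7.61210312e-04, -9.99998916e-01])) [ 0.  -0.7  0.3] [-0.02 -0.02 -0.02] 59.70434662604271 [ 0.65  0.3   1.57 -0.    1.27  0.66]
side +slope dz/dt,dz/dl,z0 [-1.200000e-03 -7.647000e-01  1.551198e+02] 1194 t -131.0 129.0
flange z +: 112.97364314152732  -: 115.62576037894712
top +slope dz/dt,dz/dl,z0 [-4.000000e-04 -7.590000e-01  1.546712e+02] 1629 t -133.0 126.0
top -slope [3.000000e-04 7.209000e-01 1.599096e+02] 924
flange z +: 113.10134458790017  -: 115.9045230832357
y other [245, 169, 34, 43, 511] [266.3 189.6] [624.4  42.2  58.1]
g other [203, 180, 44, 16, 336] [225.5 188.5] [624.3 157.   55.9]
753 22.461858913218634 218.90833840991417
41 [625.8  40.7  55.3] 2.3
81 [626.9  80.1  55.7] 2.0
121 [626.4 120.9  55.5] 2.1
161 [627.2 161.1  55.5] 2.5
201 [627.9 200.4  55.7] 2.5
```

View pics/t16z.png

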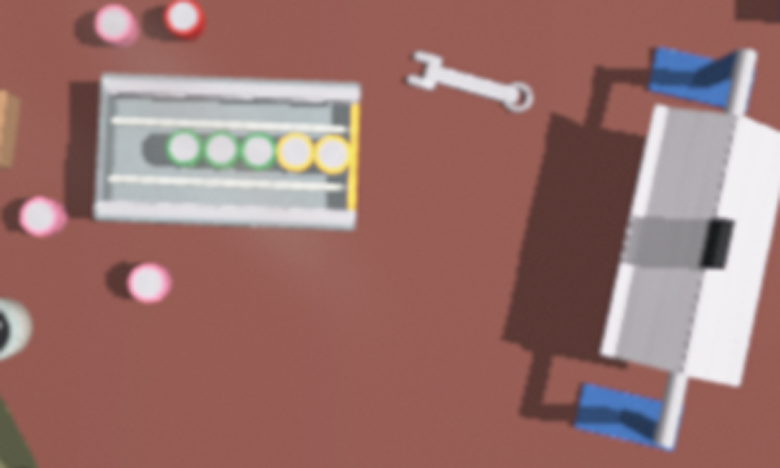

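View pics/s16z.png

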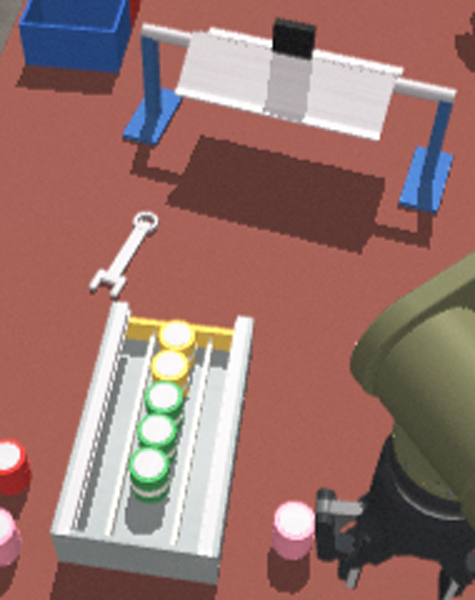

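```bash
python3 -c "
from plant import finish_job
print(finish_job())"
```

```text
the job is handed in; nothing more can be done
None
```

The job is done and handed in at about 60 s, well under the 210 s limit.

- **Cover:** I drew it level out of the yellow front end and hung it over the middle of the bar. The first release settled about 5° rolled, so I re-gripped it, recentred it and released it again.
- **Tins:** Two old yellow tins were there, and I brought them up to the stop first. Three green tins were there, and I then stood them behind the yellow ones. I set each tin down against the stop or the tin ahead until the wrist felt contact.

**Last checks:**
- **Line of tins:** The five lids sit at y ≈ 40.7, 80.1, 120.9, 161.1 and 200.4 mm, the 40 mm spacing of touching tins. All are upright and between the kerbs.
- **Cover level:** Its two slopes read 0.76 and 0.72, so it is rolled about 1° at most. Its ends are within 2–4 mm of even about the middle of the bar.
- **Bystanders:** I touched neither the wrench, the jar nor the carton. The wrench is unmoved in the last pictures. I did not measure the jar and carton again at the end.
- **Disagreement:** The cameras put the bar up to about 2–3 mm off sideways from where the cover first touched it. That is why the first hang rolled.

I saw no slackening of the grip and no knocked tin during the run.

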